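# Load sprig moulds into the drying tray, all the same way round

### The job

One plaster sprig mould already sits in the middle bay of the wooden drying tray; put the other two, the leaf and the shell, one into each of the two empty bays (whichever you like), turned the same way as the one in the middle: carved face up, plain back flat on the tray floor inside the bay's walls, blue tab out through the gap in the wall. Do not let a mould drop from a height. Leave the mould in the middle seated, and do not knock or shift the cup, the jar or the brush.

Things in the scene. Friction and masses are not known exactly. Their poses are not given: they have to be found in the camera images.
- leaf_mould: Sprig mould with a leaf carved in its +z face. Plaster block, 44 (x) by 50 (y) by 30 mm (z); plain back at -z. Blue tab, 18 mm wide, 9 high, sticks out 14 mm from the middle of the -x side, flush with the back. Origin: centre of the back. It starts lying on its back on the table (carved face up), turned any way.
- shell_mould: Sprig mould with a fan shell carved in its +z face. Plaster block, 44 (x) by 50 (y) by 30 mm (z); plain back at -z. Blue tab, 18 mm wide, 9 high, sticks out 14 mm from the middle of the -x side, flush with the back. Origin: centre of the back. Starts standing on its +x side: tab up, carved face sideways, turned any way. A push high on the carved face tips it onto its back.
- rose_mould: Sprig mould with five petals carved in its +z face. Plaster block, 44 (x) by 50 (y) by 30 mm (z); plain back at -z. Blue tab, 18 mm wide, 9 high, sticks out 14 mm from the middle of the -x side, flush with the back. Origin: centre of the back. Already sits, loose, in the middle bay, the right way round.
- tray: Low wooden tray, fixed, 82 (x) by 252 mm (y). Origin: on the table under the middle bay's centre; -x is the side with the tab gaps, nearest the robot. Floor 5 mm thick; three bays along y, centres 90 mm apart, 56 (x) by 62 mm (y) inside; walls 5 mm thick, tops 11 mm above the table. A 32 mm gap for the tab in the middle of each bay's -x wall; 18 mm free strip between bays.
- bay_left (a point): Centre of the left bay (+y end of the tray), on the tray's floor, 5 mm above the table. Axes as the tray's. Empty at the start.
- bay_middle (a point): Centre of the middle bay, on the tray's floor. Holds the rose mould at the start.
- bay_right (a point): Centre of the right bay (-y end of the tray), on the tray's floor, 5 mm above the table. Axes as the tray's. Empty at the start.
- leaf_mould_tab (a point): Tip of the leaf mould's blue tab: 36 mm to -x of the mould's origin, 4.5 mm up from its back.
- shell_mould_tab (a point): Tip of the shell mould's blue tab: 36 mm to -x of the mould's origin, 4.5 mm up from its back.
- rose_mould_tab (a point): Tip of the rose mould's blue tab: 36 mm to -x of the mould's origin, 4.5 mm up from its back.
- cup: Terracotta cup, 76 mm across and 85 mm high, standing on the table; origin at the centre of its underside. A bystander.
- jar: Amber glaze jar with white cap, 68 mm across and 90 mm high, standing on the table; origin at the centre of its underside. A bystander.
- brush: Brush, 180 mm long, lying on the table along its x; origin on the table under its middle. A bystander.
Not all that is in view belongs to the job. Leave any purple or red look-alike of the shell_mould alone. Leave any green look-alike of the leaf_mould alone.

How it is judged:
At the end, for the whole second after the job is handed in: Leaf and shell moulds are in different end bays, rose mould in the middle one; each origin within 11 mm of the bay centre seen from above and under 3.5 mm above the tray floor, carved face up within 0.07 rad, tab tip over 25 mm to the gap side of the bay centres, slower than 20 mm/s ((((horizontal distance between leaf_mould and bay_left below 0.011 m and z of leaf_mould in the frame of tray below 0.0085 m and angle between leaf_mould's own z axis and vertical below 0.07 rad and x of leaf_mould_tab in the frame of tray below -0.025 m and linear speed of leaf_mould below 0.02 m/s) and (horizontal distance between shell_mould and bay_right below 0.011 m and z of shell_mould in the frame of tray below 0.0085 m and angle between shell_mould's own z axis and vertical below 0.07 rad and x of shell_mould_tab in the frame of tray below -0.025 m and linear speed of shell_mould below 0.02 m/s)) or ((horizontal distance between leaf_mould and bay_right below 0.011 m and z of leaf_mould in the frame of tray below 0.0085 m and angle between leaf_mould's own z axis and vertical below 0.07 rad and x of leaf_mould_tab in the frame of tray below -0.025 m and linear speed of leaf_mould below 0.02 m/s) and (horizontal distance between shell_mould and bay_left below 0.011 m and z of shell_mould in the frame of tray below 0.0085 m and angle between shell_mould's own z axis and vertical below 0.07 rad and x of shell_mould_tab in the frame of tray below -0.025 m and linear speed of shell_mould below 0.02 m/s))) and horizontal distance between rose_mould and bay_middle below 0.011 m and z of rose_mould in the frame of tray below 0.0085 m and angle between rose_mould's own z axis and vertical below 0.07 rad and x of rose_mould_tab in the frame of tray below -0.025 m and linear speed of rose_mould below 0.02 m/s); the robot touches nothing.
It fails at once if a mould was let go and fell (not touched by the robot, over 55 mm above the table and faster than 0.45 m/s) ((height (world z) of leaf_mould above 0.055 m and linear speed of leaf_mould above 0.45 m/s and contact force between each of the arm, the fingers and leaf_mould below 0.02 N) or (height (world z) of shell_mould above 0.055 m and linear speed of shell_mould above 0.45 m/s and contact force between each of the arm, the fingers and shell_mould below 0.02 N) or (height (world z) of rose_mould above 0.055 m and linear speed of rose_mould above 0.45 m/s and contact force between each of the arm, the fingers and rose_mould below 0.02 N)).
It fails at once if the cup was shifted more than 15 mm or knocked over (distance of cup from where it was at the start of the episode above 0.015 m or angle between cup's own z axis and vertical above 0.5 rad).
It fails at once if the jar was shifted more than 15 mm or knocked over (distance of jar from where it was at the start of the episode above 0.015 m or angle between jar's own z axis and vertical above 0.5 rad).
It fails at once if the brush was shifted more than 15 mm or knocked over (distance of brush from where it was at the start of the episode above 0.015 m).
It also fails if it takes over 64 s, if anything falls off the work surface, if the arm or the gripper's body presses on something with over 40 N, if the wrist force passes 120 N, or if a joint passes its speed limit or range.

### The arm

A 6-joint arm with a two-finger parallel gripper is mounted at the origin on the work surface. World frame = base frame: x ahead of the robot, y to its left, z up, the work surface at z = 0. Lengths are in m, angles in rad, forces in N, time in s.
With the tool pointing down it reaches from about 0.275 to 1 m from the base axis. Payload 8.4 kg.
Tool frame: the origin (TCP) lies midway between the tips of the shut fingers; the grasp point (between the pads) lies 19 mm behind it (robot.pinch_z is the distance from the TCP to the grasp point, in m); z points along the fingers, y is the direction in which the jaws open and shut (so a half turn about z gives the same grasp; the last joint's range is limited). The gripper opens to 85 mm and grips with 20 to 120 N. Pads are 22 mm wide; open, the fingers measure 114 mm over their backs; the gripper's body (76 mm by 85 mm) begins 54 mm behind the grasp point. The pads swing forward as they close: fully open they stand 13 mm farther back than shut.
Start: joints at [-1.249, 0.353, 1.633, -0, 1.155, -0.002], TCP at [0.199, -0.593, 0.231] pointing down, gripper open.
Joint ranges: [-2.63, 2.63], [-0.92, 2.1], [0.06, 2.66], [-1.3, 4.44], [0, 2.69], [-3.02, 3.02]. Speed limits (rad/s): [2.22, 2.22, 2.79, 3.14, 3.14, 3.14].

### API

Orientations are given as a 3x3 rotation matrix whose columns are the frame's x, y, z axes.
In Python, from bench import read_state, viewer, order, robot gives the robot as it stands. The module is installed in compiled form; this text tells all that it offers.
- The arm moves only by the tool play_rows, never from a script. Its argument "increments" is a list of rows, each an object with "dp": the shift along the tool's x, y, z normalised to -1 to 1, where 1 is 0.25 m, a list of three; "twist": the turn about the tool's z normalised to -1 to 1, where 1 is 180 degrees; "fingers": the opening, from -1 (shut) to 1 (fully open). A call has 1 to 12 rows; each row is the pose to reach, as a shift and turn from the pose commanded when the call began, along the tool's axes at that moment, turning the shorter way round; what a row does not reach only later rows make up. A row lasts 1/12 s, in which the tool goes at most 41.7 mm and 7.16 degrees, less where a joint would pass 70% of its speed; a pose out of reach is approached as far as the arm can. A call with a number of a shift or a turn outside -1 to 1 is refused whole. A call with a gripper value outside its range is refused whole. The fingers move at their own pace and stop on an object; "grip_force" is the grip in N (left out, the last holds). Time passes only in rows, so rows that repeat a pose let the fingers close. It gives the time, the measured TCP pose, the force and the opening at its end, in the units of the state.
- read_state(): the state, without advancing time (a new reading comes with each control period).
- viewer.camera(name): name is "side" or "top" or "wrist"; returns the picture (480x640x3 uint8, red, green, blue); there is no depth.
- viewer.calibration(name): a dict with "fx", "fy", "cx", "cy" (pixels), "position" and "rotation" of the camera in the world; the wrist camera has in their place "T_tool_cam" (4x4, takes a point from camera to tool coordinates, whose origin is the TCP and whose axes are the flange's). Camera axes: x right, y down, z forward; pixel columns grow to the right and rows downward; lengths in m; the calibration is good to about 2 mm. The wrist camera is an equidistant fisheye: a pixel r from the principal point sees the ray r / f radians off the axis. A picture is of the moment at which its call begins: read the wrist's pose just before it. calibration takes no time and is no camera call.
- order.sign_off(): hands the job in, once; it reports no verdict.
The state is a dict: "clock": time; "joint_pos": joint angles; "qvel": joint speeds; "joint_efforts": joint torques, N m; "tcp_pos": TCP position; "eef_rot": TCP orientation; "wrist_force": force on the tool from outside, world axes, zero at the start; "wrist_torque": the same for the moment, N m; "opening": finger opening in m.
Only numpy, scipy, OpenCV 4.12 (cv2) and the standard library are available. Lean on these libraries where they do the work, as an engineer would, in place of code of your own. Each camera call takes 0.05 s, during which the arm holds its last target.

## Working session

There is one attempt and no reset: what is moved stays moved. The work goes in short steps, Python scripts to look and compute and a tool call to move; the robot and the scene stay as the last step left them, time stands still between calls to the robot, and variables do not carry over. Pictures are saved under pics/ and viewed, and the job is handed in when it is done.

Besides the shell and the picture viewer there is one more tool, called after "Emit:" by a JSON object that holds its "op" and its "data". play_rows: Moves the arm, as the interface text tells. Scaled input: -1 to 1 covers 0.25 m each way for a shift and 180 degrees each way for a turn. Its arguments: {"type":"object","properties":{"increments":{"type":"array","items":{"type":"object","properties":{"dp":{"type":"array","items":{"type":"number"}},"twist":{"type":"number"},"fingers":{"type":"number"}}}},"grip_force":{"type":"number"}},"required":["increments"]}

```bash
ls; mkdir -p pics; python3 - <<'E'
from bench import read_state, viewer, order, robot
import cv2,numpy as np
s=read_state();print(s['clock'],s['tcp_pos'],s['eef_rot'],s['opening'])
for n in("side","top","wrist"):
    print(n,viewer.calibration(n))
for n in("side","top"):
    cv2.imwrite(f"pics/{n}0.png",viewer.camera(n)[:,:,::-1])
print([a for a in dir(robot) if a[0]!='_'])
E
```

```text
pics
0.0 [ 0.19873218 -0.59205652  0.23055699] [[ 9.48024648e-01  3.18196645e-01 -4.02433532e-04]
 [ 3.18196897e-01 -9.48023709e-01  1.33479734e-03]
 [ 4.32115070e-05 -1.39347388e-03 -9.99999028e-01]] 0.08533712904246063
side {'fx': 444.3545264067955, 'fy': 444.3545264067955, 'cx': 313.9582951083122, 'cy': 235.44811695971424, 'position': array([0.36102955, 0.74988341, 0.59074294]), 'rotation': array([[-0.97493621, -0.10858355,  0.19418807],
       [-0.22119271,  0.56697672, -0.79348043],
       [-0.0239412 , -0.81654578, -0.57678402]])}
top {'fx': 434.68193992101436, 'fy': 434.68193992101436, 'cx': 313.7724496590019, 'cy': 243.50263052719612, 'position': array([0.41064505, 0.02578554, 1.10565837]), 'rotation': array([[-0.01622304, -0.99525137,  0.09597672],
       [-0.99980544,  0.01722431,  0.00961301],
       [-0.01122049, -0.0958021 , -0.99533716]])}
wrist {'fx': 371.64829954431775, 'fy': 371.64829954431775, 'cx': 314.1820345223316, 'cy': 233.99677032869877, 'T_tool_cam': array([[ 1.33576891e-04, -9.54608937e-01, -2.97861981e-01,
         7.66368731e-02],
       [ 9.99999834e-01,  2.94305201e-04, -4.94757693e-04,
         1.63603409e-04],
       [ 5.59962445e-04, -2.97861865e-01,  9.54608818e-01,
        -1.42843159e-01],
       [ 0.00000000e+00,  0.00000000e+00,  0.00000000e+00,
         1.00000000e+00]])}
['Unreachable', 'pinch_z']
```

View pics/side0.png

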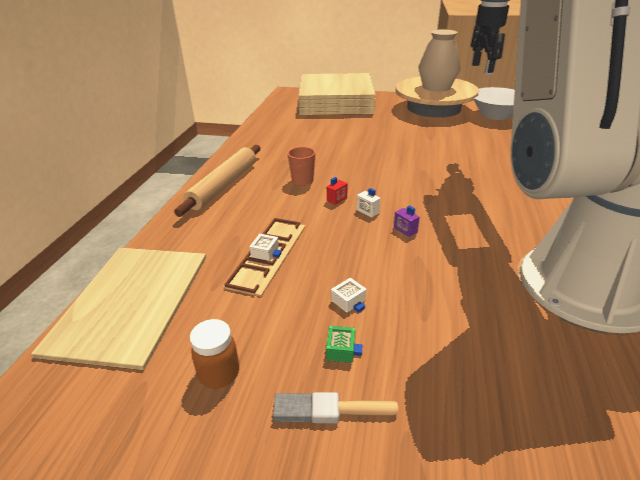

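View pics/top0.png

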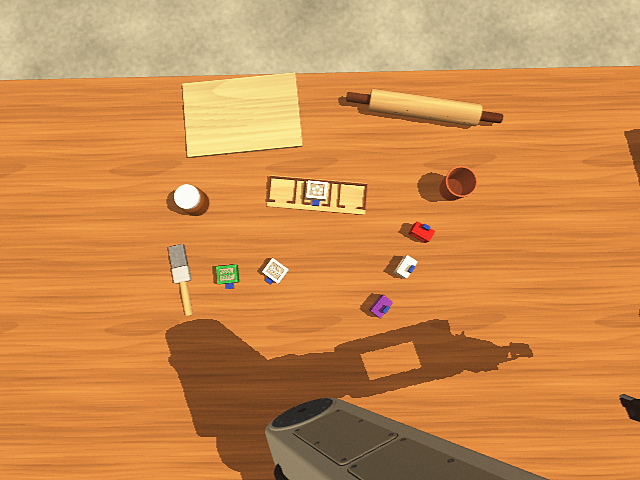

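Leaf candidates in the top view are white (275,270) and green (227,273). Shell candidates are white (407,266), red (422,232) and purple (381,306). The two white ones fit, so I'll check them in enlarged crops.

```bash
python3 - <<'E'
import cv2,numpy as np
t=cv2.imread("pics/top0.png");s=cv2.imread("pics/side0.png")
c=lambda im,x,y,w,h,f:cv2.resize(im[y:y+h,x:x+w],None,fx=f,fy=f,interpolation=cv2.INTER_CUBIC)
a=np.hstack([c(t,250,245,50,50,8),c(t,380,240,50,50,8)])
cv2.imwrite("pics/c1.png",a)
cv2.imwrite("pics/c2.png",c(t,260,170,115,50,6.9))
cv2.imwrite("pics/c3.png",np.hstack([c(s,325,270,50,50,8),c(s,345,175,50,50,8)]))
E
```

```text
(no output)
```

View pics/c1.png

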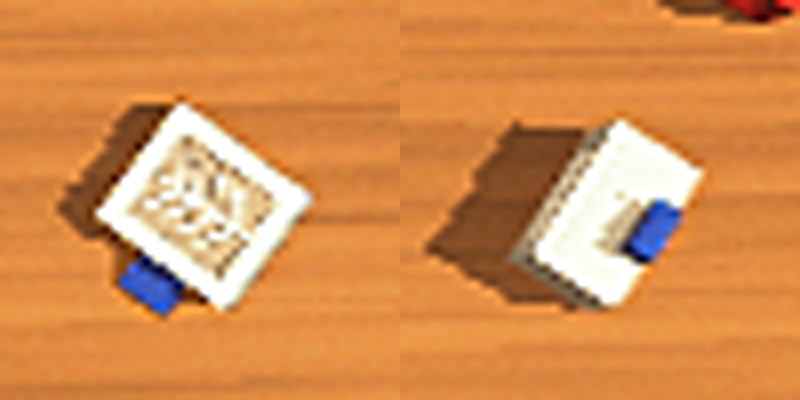

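View pics/c2.png

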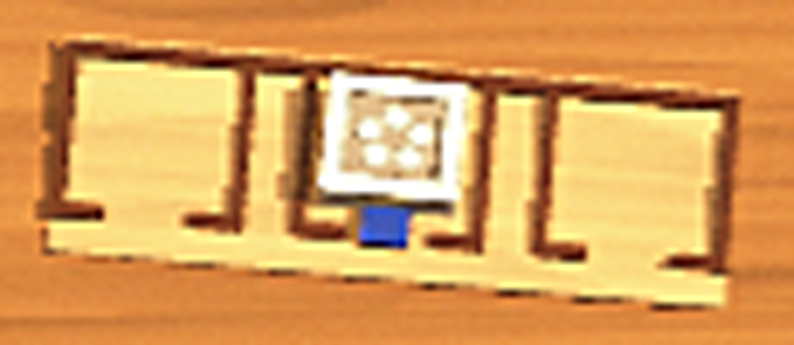

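View pics/c3.png

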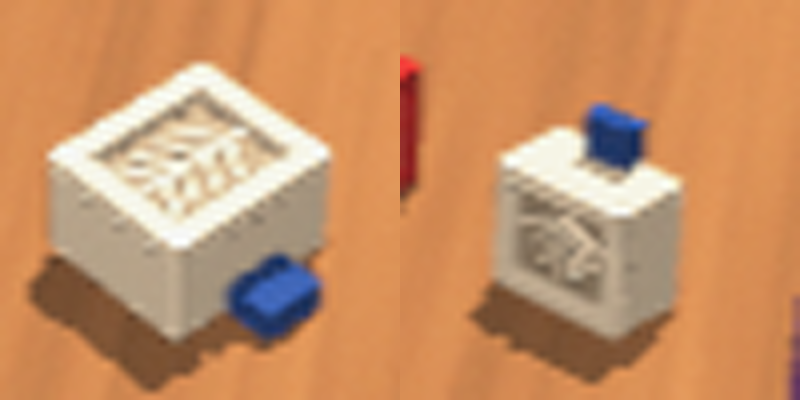

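The crops confirm it: the white block at (275,270) has the leaf carving, and the white one at (407,266) has the fan shell, standing tab up. Next I'll measure poses.

```bash
cat > h.py <<'E'
from bench import read_state, viewer, order, robot
import cv2,numpy as np
from scipy.optimize import least_squares
def proj_fixed(name,P,cal=None):
    c=cal or viewer.calibration(name); P=np.atleast_2d(P)
    q=(P-c['position'])@c['rotation']
    return np.c_[c['fx']*q[:,0]/q[:,2]+c['cx'],c['fy']*q[:,1]/q[:,2]+c['cy']]
def wrist_pose(s=None):
    s=s or read_state(); T=np.eye(4);T[:3,:3]=s['eef_rot'];T[:3,3]=s['tcp_pos']
    return T@viewer.calibration('wrist')['T_tool_cam']
def proj_wrist(Tc,P):
    c=viewer.calibration('wrist');P=np.atleast_2d(P)
    q=(P-Tc[:3,3])@Tc[:3,:3]
    r=np.hypot(q[:,0],q[:,1]);th=np.arctan2(r,q[:,2])
    return np.c_[c['fx']*th*q[:,0]/r+c['cx'],c['fy']*th*q[:,1]/r+c['cy']]
def place(p,L):  # p=(x,y,yaw)
    c,s=np.cos(p[2]),np.sin(p[2]);L=np.atleast_2d(L)
    return np.c_[p[0]+c*L[:,0]-s*L[:,1],p[1]+s*L[:,0]+c*L[:,1],L[:,2]]
def fit(proj,L,px,p0):
    f=lambda p:(proj(place(p,L))-px).ravel()
    r=least_squares(f,p0,loss='soft_l1');return r.x,np.abs(f(r.x)).reshape(-1,2)
def rot(s): return s['eef_rot']
E
python3 - <<'E'
from h import *
up=lambda l,f,o:(np.array(l)+.5)/f-.5+np.array(o)
top=lambda P:proj_fixed('top',P)
# leaf: top face, corners in own frame; tab toward -x. image down-left tab
a,b=.022,.025
L=np.array([[a,b,.03],[a,-b,.03],[-a,-b,.03],[-a,b,.03],[-.036,0,.009]])
px=up([[181,102],[312,198],[230,310],[98,213],[150,300]],8,(250,245))
# +x (opposite tab) is up-right: edge top(181,102)-right(312,198); +y is left of +x
p,e=fit(top,L,px,[.36,.1,-.6]);print('leaf',p,np.degrees(p[2]),e)
# shell: standing, frame planar: u = carved normal, v = long axis ; 30 x 50, height .044
S=np.array([[.015,.025,.044],[.015,-.025,.044],[-.015,-.025,.044],[-.015,.025,.044]])
px=up([[138,256],[220,120],[304,172],[212,306]],8,(380,240))
p,e=fit(top,S,px,[.36,-.18,1.0]);print('shell centre,normal yaw',p,np.degrees(p[2]),e)
# tray: inner bay floor corners? use outer wall top corners
T=np.array([[.033,.126,.011],[.033,-.126,.011],[-.033,.126,.011],[-.033,-.126,.011]])
px=up([[65,45],[738,100],[42,210],[722,268]],6.9,(260,170))
p,e=fit(top,T,px,[.52,.0,0]);print('tray',p,np.degrees(p[2]),e)
R=np.array([[a,b,.035],[a,-b,.035],[-a,-b,.035],[-a,b,.035]])
px=up([[334,72],[466,86],[456,204],[318,190]],6.9,(260,170))
p,e=fit(top,R,px,[.52,.0,0]);print('rose',p,np.degrees(p[2]),e)
c=viewer.calibration('top')
for n,u,z in(('cup',(461,183),.085),('jar',(187,197),.09),('brush1',(176,246),0.01),('brush2',(188,314),0.01),('red',(422,232),.044),('purple',(381,306),.044),('green',(227,273),.03)):
    d=c['rotation']@np.array([(u[0]-c['cx'])/c['fx'],(u[1]-c['cy'])/c['fy'],1]);P=c['position']+d*(z-c['position'][2])/d[2];print(n,P.round(3))
E
```

```text
leaf [ 0.44957964  0.13232421 -0.63920975] -36.62402100911662 [[0.25777176 0.17237166]
 [0.17124451 0.4105862 ]
 [0.0590977  0.09515898]
 [0.13657656 0.38025047]
 [0.58115647 0.09895033]]
shell centre,normal yaw [ 0.45347167 -0.18978342  0.96996601] 55.57495860363842 [[0.67576619 0.15311923]
 [0.08672162 0.25790631]
 [0.01307008 0.01032372]
 [0.51752717 0.41896034]]
tray [ 0.64826306  0.02790216 -0.10583246] -6.06375302266246 [[0.40872861 0.78543546]
 [0.13024022 0.39932456]
 [0.36217716 0.50532726]
 [0.16544953 0.61674931]]
rose [ 0.64947239  0.02684797 -0.12418436] -7.115239703228672 [[0.34279136 0.0544189 ]
 [0.34055472 0.02882411]
 [0.05557855 0.06589672]
 [0.05703541 0.01553316]]
cup [ 0.648 -0.317  0.085]
jar [0.625 0.335 0.09 ]
brush1 [0.516 0.386 0.01 ]
brush2 [0.345 0.354 0.01 ]
red [ 0.537 -0.23   0.044]
purple [ 0.359 -0.124  0.044]
green [0.445 0.252 0.03 ]
```

Poses check out: fit residuals are under 0.8 px and the rose lies within 2 mm of the tray centre. I'll tip the shell first by pushing its carved face along -normal.

```bash
cat >> h.py <<'E'
def go(target,yaw_y_deg=None,frac=None):
    s=read_state();R=s['eef_rot'];d=R.T@(np.array(target)-s['tcp_pos'])/0.25
    cur=np.degrees(np.arctan2(R[1,1],R[0,1]));tw=0
    if yaw_y_deg is not None:
        tw=-((yaw_y_deg-cur+180)%360-180)/180
    print('t',round(s['clock'],2),'tcp',s['tcp_pos'].round(4),'yaw',round(cur,1),'| dp',d.round(3),'twist',round(tw,4),'q6',s['joint_pos'][5].round(2))
E
python3 -c "
from h import *
go([.34,-.37,.231],-34.4)
go([.487,-.140,.2],-34.4)"
```

```text
t 0.1 tcp [ 0.1987 -0.5921  0.2306] yaw -71.4 | dp [ 0.818 -0.662 -0.001] twist -0.2058 q6 -0.0
t 0.1 tcp [ 0.1987 -0.5921  0.2306] yaw -71.4 | dp [ 1.669 -1.347  0.124] twist -0.2058 q6 -0.0
```

Emit:
{"op": "play_rows", "data": {"increments": [{"dp":[0.818,-0.662,0],"twist":-0.2058,"fingers":-1},{"dp":[0.818,-0.662,0],"twist":-0.2058,"fingers":-1},{"dp":[0.818,-0.662,0],"twist":-0.2058,"fingers":-1},{"dp":[0.818,-0.662,0],"twist":-0.2058,"fingers":-1},{"dp":[0.818,-0.662,0],"twist":-0.2058,"fingers":-1},{"dp":[0.818,-0.662,0],"twist":-0.2058,"fingers":-1},{"dp":[0.818,-0.662,0],"twist":-0.2058,"fingers":-1},{"dp":[0.818,-0.662,0],"twist":-0.2058,"fingers":-1}]}}

```text
clock: 0.77
tcp_pos: [0.3413, -0.3679, 0.2312]
eef_rot: [[0.562, 0.827, -0.0], [0.827, -0.562, 0.001], [0.001, -0.001, -1.0]]
wrist_force: [0.4, -0.5, -0.1]
opening: 0.0
```

```bash
python3 -c "
from h import *
go([.490,-.136,.15],-34.4)"
```

```text
t 0.77 tcp [ 0.3413 -0.3679  0.2312] yaw -34.2 | dp [ 1.101 -0.03   0.326] twist 0.001 q6 -0.23
```

Emit:
{"op": "play_rows", "data": {"increments": [{"dp":[1,-0.03,0],"twist":0,"fingers":-1},{"dp":[1,-0.03,0],"twist":0,"fingers":-1},{"dp":[1,-0.03,0],"twist":0,"fingers":-1},{"dp":[1,-0.03,0],"twist":0,"fingers":-1},{"dp":[1,-0.03,0],"twist":0,"fingers":-1},{"dp":[1,-0.03,0],"twist":0,"fingers":-1},{"dp":[1,-0.03,0.33],"twist":0,"fingers":-1},{"dp":[1,-0.03,0.33],"twist":0,"fingers":-1},{"dp":[1,-0.03,0.33],"twist":0,"fingers":-1}]}}

```text
clock: 1.52
tcp_pos: [0.4712, -0.1588, 0.1427]
eef_rot: [[0.564, 0.826, -0.01], [0.826, -0.564, 0.003], [-0.003, -0.01, -1.0]]
wrist_force: [-2.3, -0.8, -1.1]
opening: 0.0001
```

```bash
python3 - <<'E'
from h import *
s=read_state();Tc=wrist_pose(s);im=viewer.camera('wrist')[:,:,::-1].copy()
np.save('pics/w1.npy',Tc)
S=np.array([[.015,.025,.044],[.015,-.025,.044],[-.015,-.025,.044],[-.015,.025,.044]])
pp=proj_wrist(Tc,place([.4535,-.1898,.97],S));print(pp.round())
cv2.imwrite('pics/w1.png',im)
go([.490,-.136,.038],-34.4)
E
```

```text
[[284. 263.]
 [355. 263.]
 [353. 301.]
 [285. 301.]]
t 1.57 tcp [ 0.4724 -0.1597  0.1458] yaw -34.4 | dp [0.119 0.008 0.431] twist -0.0001 q6 0.27
```

View pics/w1.png

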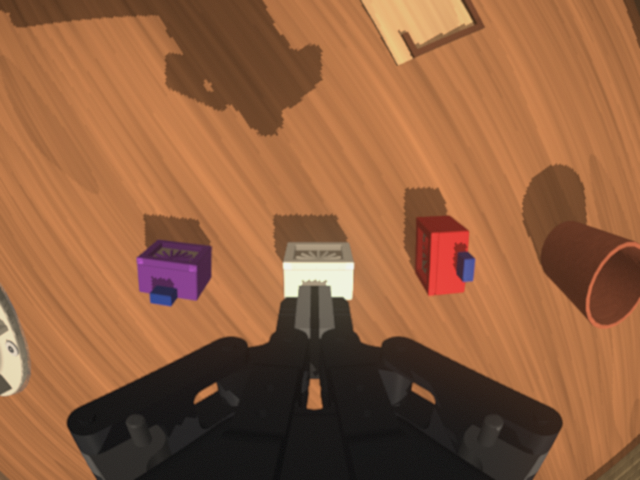

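The wrist view shows the shell's top edge at (284–355, 263), exactly where predicted, with the carved face towards the camera and clear of the purple and red blocks. Now I back off, go down and push.

Emit:
{"op": "play_rows", "data": {"increments": [{"dp":[0.12,0.008,0.1],"twist":0,"fingers":-1},{"dp":[0.12,0.008,0.25],"twist":0,"fingers":-1},{"dp":[0.12,0.008,0.35],"twist":0,"fingers":-1},{"dp":[0.12,0.008,0.43],"twist":0,"fingers":-1},{"dp":[0.12,0.008,0.43],"twist":0,"fingers":-1}]}}

```text
clock: 1.98
tcp_pos: [0.4928, -0.1373, 0.04]
eef_rot: [[0.566, 0.824, -0.003], [0.824, -0.566, 0.001], [-0.001, -0.003, -1.0]]
wrist_force: [-1.7, -0.1, -0.8]
opening: 0.0
```

```bash
python3 - <<'E'
from h import *
go([.473,-.161,.038],-34.4)
go([.432,-.220,.038],-34.4)
E
```

```text
t 1.98 tcp [ 0.4928 -0.1373  0.04  ] yaw -34.5 | dp [-0.123 -0.012  0.008] twist -0.0005 q6 0.33
t 1.98 tcp [ 0.4928 -0.1373  0.04  ] yaw -34.5 | dp [-0.41  -0.013  0.009] twist -0.0005 q6 0.33
```

Emit:
{"op": "play_rows", "data": {"increments": [{"dp":[-0.08,-0.01,0],"twist":0,"fingers":-1},{"dp":[-0.13,-0.01,0],"twist":0,"fingers":-1},{"dp":[-0.15,-0.01,0],"twist":0,"fingers":-1},{"dp":[-0.17,-0.01,0],"twist":0,"fingers":-1},{"dp":[-0.19,-0.01,0],"twist":0,"fingers":-1},{"dp":[-0.21,-0.01,0],"twist":0,"fingers":-1},{"dp":[-0.23,-0.01,0],"twist":0,"fingers":-1},{"dp":[-0.25,-0.01,0],"twist":0,"fingers":-1},{"dp":[-0.27,-0.01,0],"twist":0,"fingers":-1},{"dp":[-0.29,-0.01,0],"twist":0,"fingers":-1}]}}

```text
clock: 2.82
tcp_pos: [0.4525, -0.1953, 0.0427]
eef_rot: [[0.565, 0.825, 0.004], [0.825, -0.565, -0.001], [0.001, 0.003, -1.0]]
wrist_force: [2.7, 3.5, 9.0]
opening: -0.0001
```

```bash
python3 - <<'E'
from h import *
im=viewer.camera('side')[:,:,::-1]
im2=viewer.camera('wrist')[:,:,::-1]
cv2.imwrite('pics/s2.png',np.hstack([cv2.resize(im[150:300,300:450],(400,400)),cv2.resize(im2,(400,400))]))
go([.432,-.220,.2],-34.4)
E
```

```text
t 2.92 tcp [ 0.4522 -0.1956  0.0426] yaw -34.4 | dp [-0.125 -0.009 -0.63 ] twist -0.0002 q6 0.19
```

View pics/s2.png

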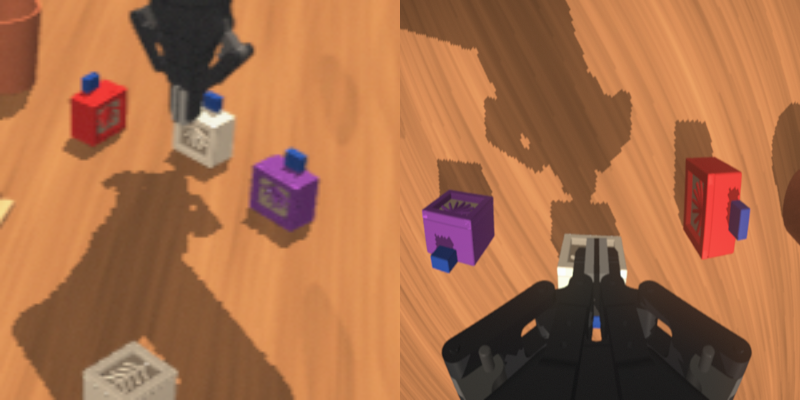

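The shell is part-way tipped, and the rim of its recess is lifting the finger a little (9 N). I'll keep pushing with a slight rise.

Emit:
{"op": "play_rows", "data": {"increments": [{"dp":[-0.02,0,-0.02],"twist":0,"fingers":-1},{"dp":[-0.04,0,-0.03],"twist":0,"fingers":-1},{"dp":[-0.06,0,-0.03],"twist":0,"fingers":-1},{"dp":[-0.08,0,-0.03],"twist":0,"fingers":-1},{"dp":[-0.1,0,-0.02],"twist":0,"fingers":-1}]}}

```text
clock: 3.33
tcp_pos: [0.4364, -0.216, 0.0466]
eef_rot: [[0.565, 0.825, 0.0], [0.825, -0.565, -0.0], [0.0, 0.0, -1.0]]
wrist_force: [4.1, 8.1, 22.8]
opening: -0.0001
```

```bash
python3 - <<'E'
from h import *
im=viewer.camera('side')[:,:,::-1]
cv2.imwrite('pics/s3.png',cv2.resize(im[150:300,300:450],(500,500),interpolation=cv2.INTER_CUBIC))
go([.432,-.220,.2],-34.4)
E
```

```text
t 3.38 tcp [ 0.4368 -0.2163  0.0466] yaw -34.5 | dp [-0.023 -0.007 -0.613] twist -0.0004 q6 0.14
```

View pics/s3.png

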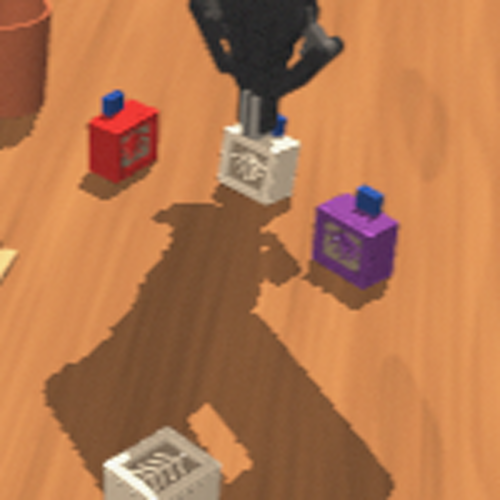

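The fingers rode up onto the top of the shell and it is upright again, only slid. I'll lift off and re-measure.

Emit:
{"op": "play_rows", "data": {"increments": [{"dp":[0,0,-0.1],"twist":0,"fingers":-1},{"dp":[0.1,0,-0.2],"twist":0,"fingers":-1},{"dp":[0.3,0,-0.3],"twist":0,"fingers":-1},{"dp":[0.45,0,-0.3],"twist":0,"fingers":-1},{"dp":[0.45,0,-0.3],"twist":0,"fingers":-1},{"dp":[0.45,0,-0.3],"twist":0,"fingers":-1}]}}

```text
clock: 3.88
tcp_pos: [0.5016, -0.1212, 0.1216]
eef_rot: [[0.563, 0.827, 0.001], [0.827, -0.563, -0.0], [0.001, 0.001, -1.0]]
wrist_force: [-0.5, -0.8, -0.4]
opening: 0.0
```

```bash
python3 - <<'E'
from h import *
s=read_state();Tc=wrist_pose(s)
im=viewer.camera('wrist')[:,:,::-1];np.save('pics/w4.npy',Tc)
im2=viewer.camera('side')[:,:,::-1];
print(s['tcp_pos'])
cv2.imwrite('pics/w4.png',im);cv2.imwrite('pics/s4.png',im2)
cv2.imwrite('pics/w4c.png',cv2.resize(im[200:330,240:400],(800,650),interpolation=cv2.INTER_CUBIC)[:600])
cv2.imwrite('pics/s4c.png',cv2.resize(im2[160:240,330:430],(800,640),interpolation=cv2.INTER_CUBIC)[:600])
E
```

```text
[ 0.50160244 -0.12115074  0.12162242]
```

View pics/w4c.png

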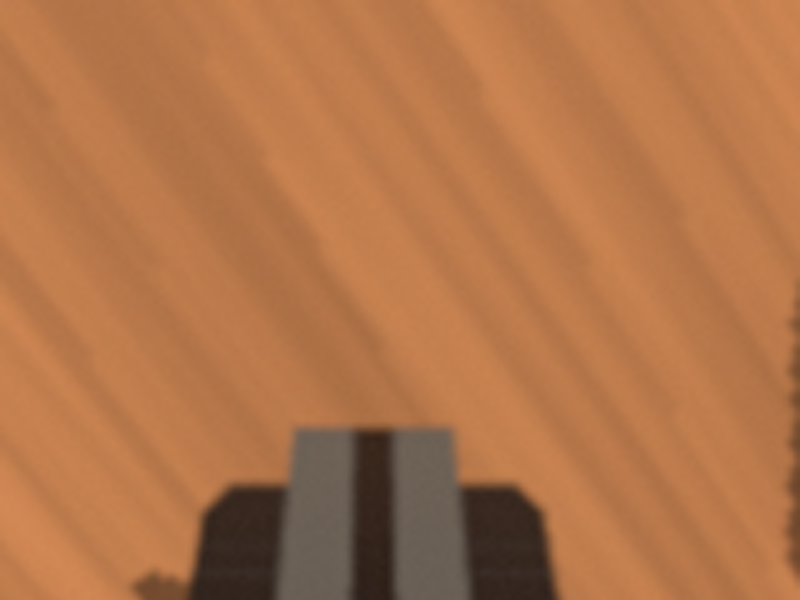

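View pics/s4c.png

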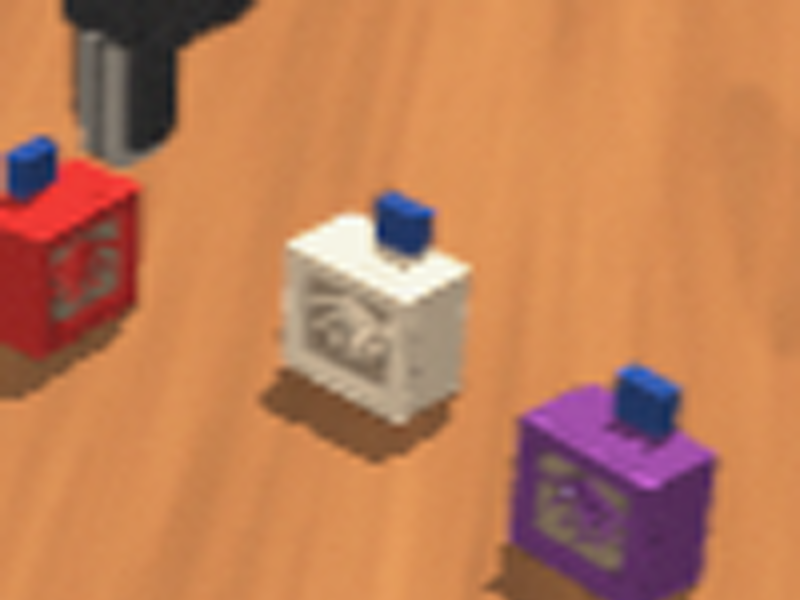

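```bash
python3 - <<'E'
from h import *
t=viewer.camera('top')[:,:,::-1]
cv2.imwrite('pics/t5.png',t)
cv2.imwrite('pics/t5c.png',cv2.resize(t[240:315,370:450],(800,750),interpolation=cv2.INTER_CUBIC)[:600])
E
```

```text
(no output)
```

View pics/t5c.png

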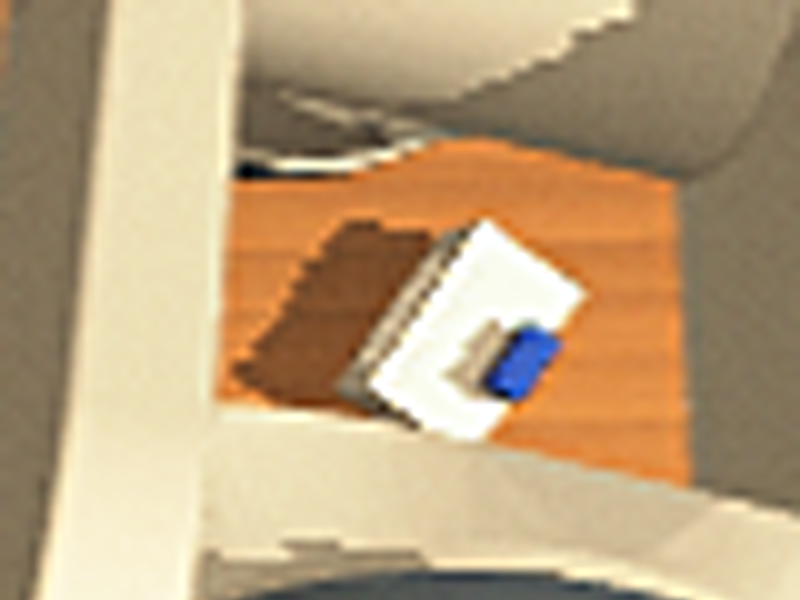

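The shell stands at about (48,32) px within that crop. The finger's downward friction fought the tipping. I'll redo it starting low on the face and moving up and forward together, so friction and the recess rim lift the front edge.

```bash
python3 - <<'E'
from h import *
S=np.array([[.015,.025,.044],[.015,-.025,.044],[-.015,-.025,.044]])
px=(np.array([[370,385],[484,220],[585,295]])+.5)/10-.5+np.array([370,240])
p,e=fit(lambda P:proj_fixed('top',P),S,px,[.43,-.22,.97]);print(p,np.degrees(p[2]),e)
n=np.array([np.cos(p[2]),np.sin(p[2])])
st=p[:2]+n*.040;print(st)
go([*st,.022],np.degrees(p[2])-90)
E
```

```text
[ 0.43534733 -0.21430439  0.92261226] 52.8617886344877 [[0.28911226 0.14382505]
 [0.1191536  0.03974177]
 [0.16198422 0.18668481]]
[ 0.45949692 -0.18241713]
t 4.03 tcp [ 0.4988 -0.1232  0.1204] yaw -34.4 | dp [-0.284  0.005  0.394] twist 0.0152 q6 0.36
```

Emit:
{"op": "play_rows", "data": {"increments": [{"dp":[-0.1,0.005,0.15],"twist":0.015,"fingers":-1},{"dp":[-0.15,0.005,0.3],"twist":0.015,"fingers":-1},{"dp":[-0.2,0.005,0.39],"twist":0.015,"fingers":-1},{"dp":[-0.27,0.005,0.39],"twist":0.015,"fingers":-1},{"dp":[-0.284,0.005,0.39],"twist":0.015,"fingers":-1}]}}

```text
clock: 4.45
tcp_pos: [0.4568, -0.1835, 0.0214]
eef_rot: [[0.605, 0.796, -0.006], [0.796, -0.605, 0.002], [-0.002, -0.006, -1.0]]
wrist_force: [0.3, 0.2, -0.1]
opening: -0.0
```

Emit:
{"op": "play_rows", "data": {"increments": [{"dp":[-0.025,0,0],"twist":0,"fingers":-1},{"dp":[-0.05,0,0],"twist":0,"fingers":-1},{"dp":[-0.062,0,-0.015],"twist":0,"fingers":-1},{"dp":[-0.074,0,-0.03],"twist":0,"fingers":-1},{"dp":[-0.086,0,-0.045],"twist":0,"fingers":-1},{"dp":[-0.098,0,-0.06],"twist":0,"fingers":-1}]}}

```text
clock: 4.95
tcp_pos: [0.4466, -0.2016, 0.0397]
eef_rot: [[0.603, 0.798, 0.001], [0.798, -0.603, -0.0], [0.0, 0.001, -1.0]]
wrist_force: [-0.0, 1.2, 0.2]
opening: 0.0003
```

```bash
python3 - <<'E'
from h import *
im=viewer.camera('side')[:,:,::-1]
cv2.imwrite('pics/s6.png',cv2.resize(im[140:240,330:430],(600,600),interpolation=cv2.INTER_CUBIC))
E
```

```text
(no output)
```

View pics/s6.png

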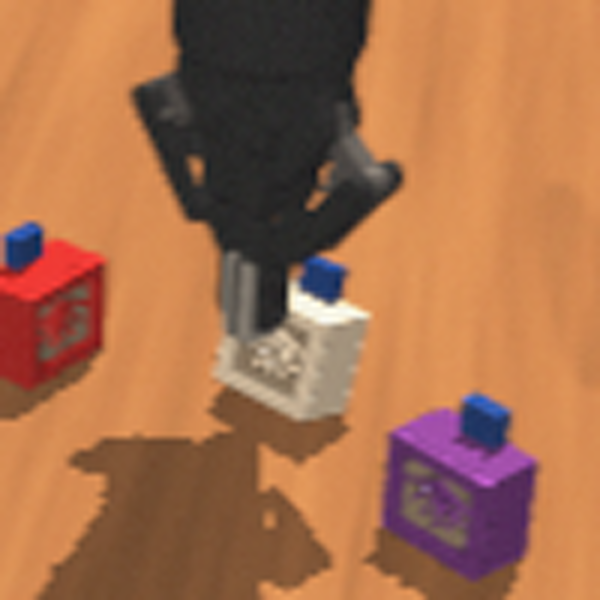

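The block is tilting. Continuing along the same diagonal.

Emit:
{"op": "play_rows", "data": {"increments": [{"dp":[-0.015,0,-0.012],"twist":0,"fingers":-1},{"dp":[-0.03,0,-0.022],"twist":0,"fingers":-1},{"dp":[-0.045,0,-0.028],"twist":0,"fingers":-1}]}}

```text
clock: 5.25
tcp_pos: [0.4395, -0.2106, 0.0462]
eef_rot: [[0.603, 0.798, 0.0], [0.798, -0.603, -0.0], [0.0, 0.0, -1.0]]
wrist_force: [-0.6, -0.2, -0.6]
opening: -0.0002
```

```bash
python3 - <<'E'
from h import *
im=viewer.camera('side')[:,:,::-1]
cv2.imwrite('pics/s7.png',cv2.resize(im[140:240,330:430],(600,600),interpolation=cv2.INTER_CUBIC))
E
```

```text
(no output)
```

View pics/s7.png

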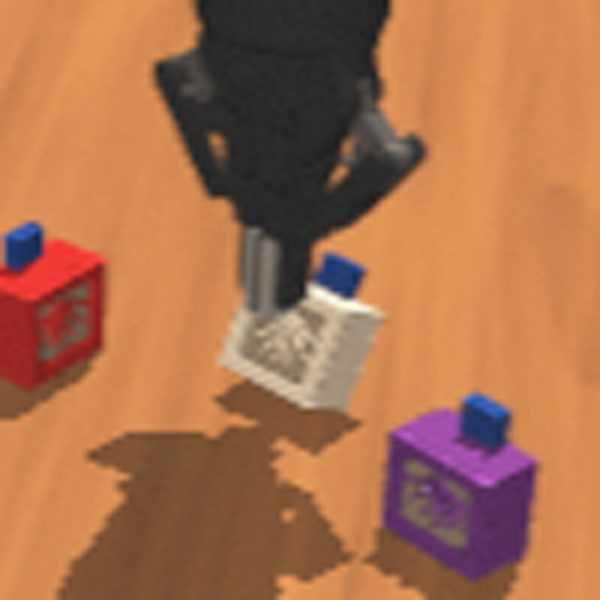

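It is now clearly tilted by about 20–25°. Carry on.

Emit:
{"op": "play_rows", "data": {"increments": [{"dp":[-0.015,0,-0.008],"twist":0,"fingers":-1},{"dp":[-0.03,0,-0.012],"twist":0,"fingers":-1},{"dp":[-0.045,0,-0.014],"twist":0,"fingers":-1},{"dp":[-0.06,0,-0.014],"twist":0,"fingers":-1},{"dp":[-0.08,0,-0.014],"twist":0,"fingers":-1}]}}

```text
clock: 5.72
tcp_pos: [0.4272, -0.2267, 0.0492]
eef_rot: [[0.603, 0.798, -0.0], [0.798, -0.603, 0.0], [0.0, -0.0, -1.0]]
wrist_force: [-0.2, 0.5, 0.5]
opening: 0.0004
```

```bash
python3 - <<'E'
from h import *
im=viewer.camera('side')[:,:,::-1]
cv2.imwrite('pics/s8.png',cv2.resize(im[140:240,330:430],(600,600),interpolation=cv2.INTER_CUBIC))
E
```

```text
(no output)
```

View pics/s8.png

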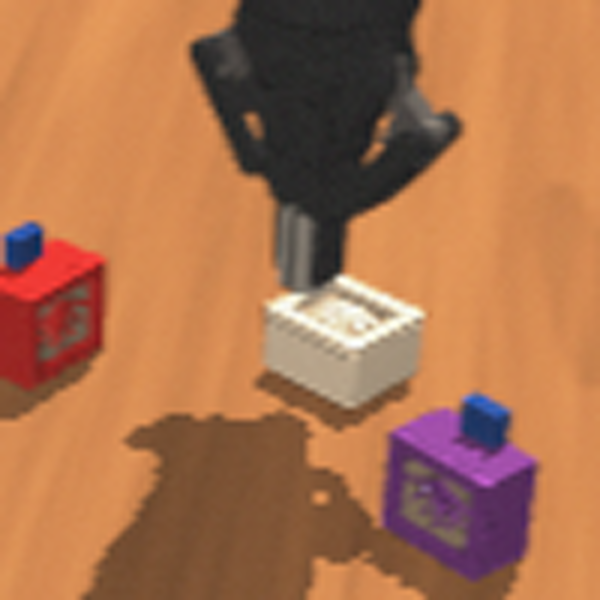

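The shell now lies on its back with the carved face up. I'll rise, open the fingers, and look from the wrist for its pose.

Emit:
{"op": "play_rows", "data": {"increments": [{"dp":[0,0,-0.15],"twist":0,"fingers":-1},{"dp":[0,0,-0.3],"twist":0,"fingers":0.5},{"dp":[0.1,0,-0.45],"twist":0,"fingers":1},{"dp":[0.1,0,-0.5],"twist":0,"fingers":1},{"dp":[0.1,0,-0.5],"twist":0,"fingers":1},{"dp":[0.1,0,-0.5],"twist":0,"fingers":1}]}}

```text
clock: 6.27
tcp_pos: [0.4429, -0.2066, 0.1748]
eef_rot: [[0.603, 0.798, 0.002], [0.798, -0.603, -0.001], [0.0, 0.002, -1.0]]
wrist_force: [0.1, -0.1, -0.5]
opening: 0.0608
```

```bash
python3 - <<'E'
from h import *
s=read_state();Tc=wrist_pose(s)
im=viewer.camera('wrist')[:,:,::-1];np.save('pics/w9.npy',Tc)
print(s['tcp_pos'],s['qvel'].round(3))
cv2.imwrite('pics/w9.png',im)
E
```

```text
[ 0.44286979 -0.20660289  0.17483311] [-0.01   0.033  0.034  0.001 -0.01  -0.001]
```

View pics/w9.png

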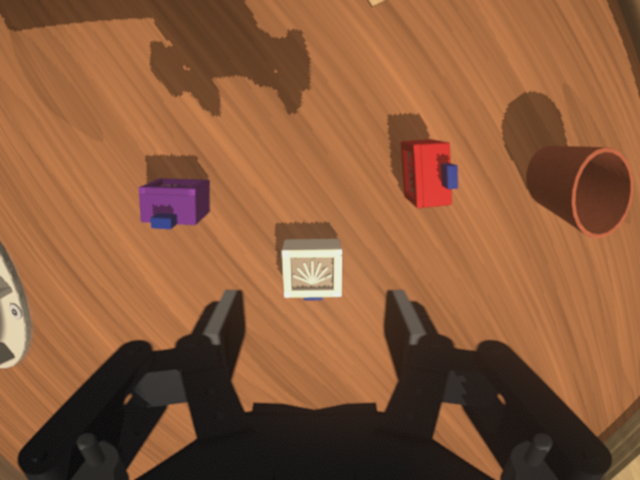

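Shell lies carved face up at (313,272), tab towards the base (313,298). I'll crop for the corners.

```bash
python3 - <<'E'
import cv2
im=cv2.imread('pics/w9.png');cv2.imwrite('pics/w9c.png',cv2.resize(im[230:310,270:360],(720,640),interpolation=cv2.INTER_CUBIC)[:600])
E
```

```text
(no output)
```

View pics/w9c.png

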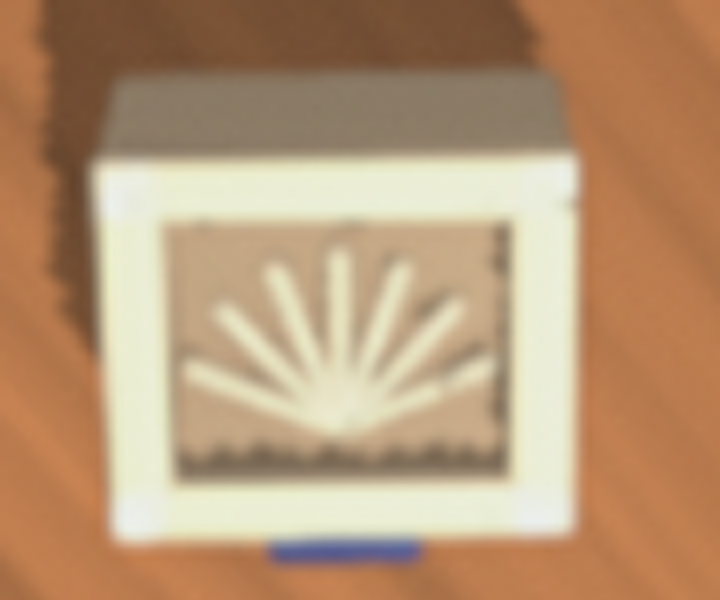

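```bash
python3 - <<'E'
from h import *
Tc=np.load('pics/w9.npy');a,b=.022,.025
L=np.array([[a,b,.03],[a,-b,.03],[-a,-b,.03],[-a,b,.03],[a,b,0],[a,-b,0]])
px=(np.array([[93,162],[580,152],[577,535],[115,545],[112,78],[560,70]])+.5)/8-.5+np.array([270,230])
p,e=fit(lambda P:proj_wrist(Tc,P),L,px,[.42,-.24,.93]);print(p,np.degrees(p[2]),e.round(2))
go([p[0],p[1],.10],np.degrees(p[2])-90)
go([p[0],p[1],.005],np.degrees(p[2])-90)
E
```

```text
[ 0.41270518 -0.24467003  0.94595028] 54.19895879835145 [[0.01 0.34]
 [0.19 0.3 ]
 [0.07 0.17]
 [0.02 0.08]
 [0.37 0.43]
 [0.11 0.63]]
t 6.32 tcp [ 0.4419 -0.2064  0.1737] yaw -37.1 | dp [-0.193 -0.001  0.295] twist -0.0072 q6 0.21
t 6.32 tcp [ 0.4419 -0.2064  0.1737] yaw -37.1 | dp [-0.193 -0.     0.675] twist -0.0072 q6 0.21
```

Emit:
{"op": "play_rows", "data": {"grip_force": 40, "increments": [{"dp":[-0.193,0,0.15],"twist":-0.007,"fingers":1},{"dp":[-0.193,0,0.3],"twist":-0.007,"fingers":1},{"dp":[-0.193,0,0.4],"twist":-0.007,"fingers":1},{"dp":[-0.193,0,0.5],"twist":-0.007,"fingers":1},{"dp":[-0.193,0,0.6],"twist":-0.007,"fingers":1},{"dp":[-0.193,0,0.67],"twist":-0.007,"fingers":1},{"dp":[-0.193,0,0.67],"twist":-0.007,"fingers":1},{"dp":[-0.193,0,0.67],"twist":-0.007,"fingers":0.15},{"dp":[-0.193,0,0.67],"twist":-0.007,"fingers":0},{"dp":[-0.193,0,0.67],"twist":-0.007,"fingers":0},{"dp":[-0.193,0,0.67],"twist":-0.007,"fingers":-0.2},{"dp":[-0.193,0,0.67],"twist":-0.007,"fingers":-0.2}]}}

```text
clock: 7.32
tcp_pos: [0.4141, -0.2453, 0.0078]
eef_rot: [[0.585, 0.811, 0.002], [0.811, -0.585, -0.001], [0.0, 0.002, -1.0]]
wrist_force: [-0.1, -0.8, 5.2]
opening: 0.0495
```

Emit:
{"op": "play_rows", "data": {"grip_force": 40, "increments": [{"dp":[0,0,0],"twist":0,"fingers":-0.4},{"dp":[0,0,0],"twist":0,"fingers":-0.4},{"dp":[0,0,-0.05],"twist":0,"fingers":-0.4},{"dp":[0,0,-0.15],"twist":0,"fingers":-0.4},{"dp":[0,0,-0.25],"twist":0,"fingers":-0.4},{"dp":[0,0,-0.35],"twist":0,"fingers":-0.4},{"dp":[0,0,-0.35],"twist":0,"fingers":-0.4}]}}

```text
clock: 7.9
tcp_pos: [0.4158, -0.2463, 0.0986]
eef_rot: [[0.585, 0.811, 0.006], [0.811, -0.585, -0.004], [0.001, 0.007, -1.0]]
wrist_force: [1.6, -0.2, 0.6]
opening: 0.049
```

```bash
python3 - <<'E'
from h import *
im=viewer.camera('side')[:,:,::-1]
im2=viewer.camera('wrist')[:,:,::-1]
cv2.imwrite('pics/s10.png',np.hstack([cv2.resize(im[100:240,310:450],(400,400)),cv2.resize(im2,(400,400))]))
go([.55,-.15,.13],-96)
go([.6388,-.0616,.13],-96)
E
```

```text
t 8.0 tcp [ 0.4141 -0.2453  0.0953] yaw -35.8 | dp [ 0.627  0.218 -0.138] twist 0.3342 q6 0.09
t 8.0 tcp [ 0.4141 -0.2453  0.0953] yaw -35.8 | dp [ 1.122  0.299 -0.137] twist 0.3342 q6 0.09
```

View pics/s10.png

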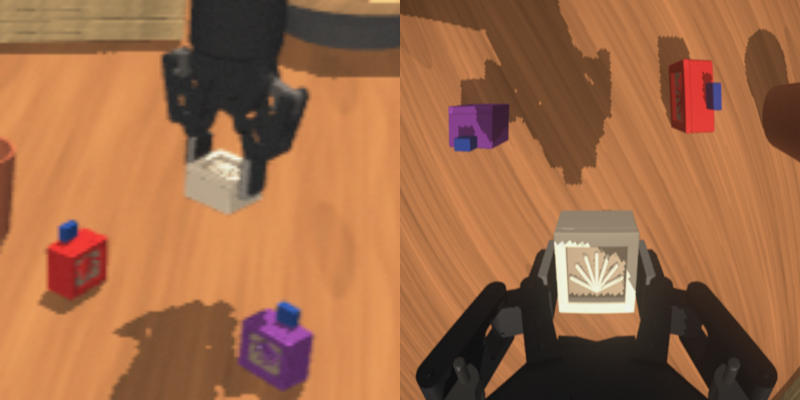

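Shell is held square. Carry it to above the right bay.

Emit:
{"op": "play_rows", "data": {"increments": [{"dp":[0.15,0.05,-0.13],"twist":0.1,"fingers":-0.4},{"dp":[0.3,0.1,-0.2],"twist":0.2,"fingers":-0.4},{"dp":[0.45,0.15,-0.2],"twist":0.33,"fingers":-0.4},{"dp":[0.6,0.2,-0.2],"twist":0.334,"fingers":-0.4},{"dp":[0.75,0.25,-0.2],"twist":0.334,"fingers":-0.4},{"dp":[0.9,0.3,-0.2],"twist":0.334,"fingers":-0.4},{"dp":[1.0,0.3,-0.2],"twist":0.334,"fingers":-0.4},{"dp":[1.0,0.3,-0.2],"twist":0.334,"fingers":-0.4},{"dp":[1.0,0.3,-0.2],"twist":0.334,"fingers":-0.4},{"dp":[1.0,0.3,-0.2],"twist":0.334,"fingers":-0.4}]}}

```text
clock: 8.83
tcp_pos: [0.6199, -0.0853, 0.1422]
eef_rot: [[0.994, -0.105, -0.003], [-0.105, -0.994, 0.0], [-0.003, -0.0, -1.0]]
wrist_force: [-0.6, -0.7, -1.6]
opening: 0.049
```

```bash
python3 - <<'E'
from h import *
s=read_state();Tc=wrist_pose(s)
im=viewer.camera('wrist')[:,:,::-1];np.save('pics/w11.npy',Tc)
cv2.imwrite('pics/w11.png',im)
cv2.imwrite('pics/s11.png',viewer.camera('side')[:,:,::-1])
print(s['qvel'].round(3))
go([.6388,-.0616,.06],-96)
E
```

```text
[-0.016 -0.014  0.009 -0.002  0.002 -0.134]
t 8.93 tcp [ 0.6198 -0.0861  0.1429] yaw -95.8 | dp [ 0.067 -0.105  0.331] twist 0.0011 q6 1.53
```

View pics/w11.png

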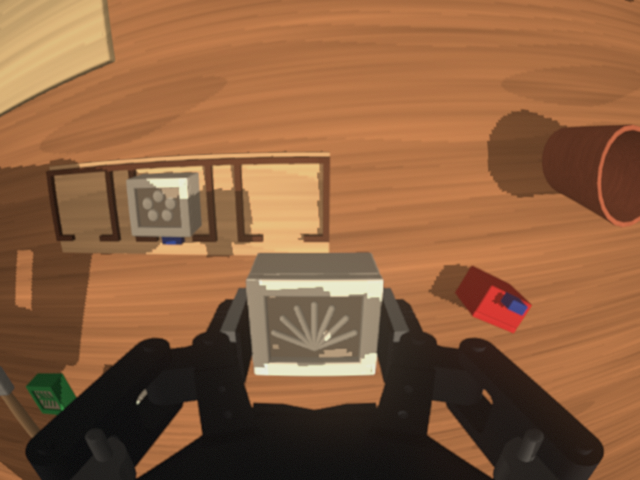

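View pics/s11.png

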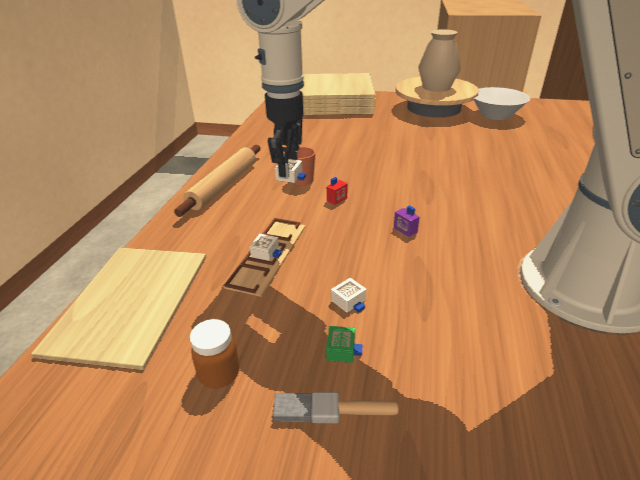

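```bash
python3 - <<'E'
import cv2
im=cv2.imread('pics/w11.png');cv2.imwrite('pics/w11c.png',cv2.resize(im[140:265,195:345],(750,625),interpolation=cv2.INTER_CUBIC)[:600])
cv2.imwrite('pics/w11e.png',cv2.resize(im[140:265,40:190],(750,625),interpolation=cv2.INTER_CUBIC)[:600])
cv2.imwrite('pics/w11d.png',cv2.resize(im[245:385,230:400],(680,560),interpolation=cv2.INTER_CUBIC))
E
```

```text
(no output)
```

View pics/w11c.png

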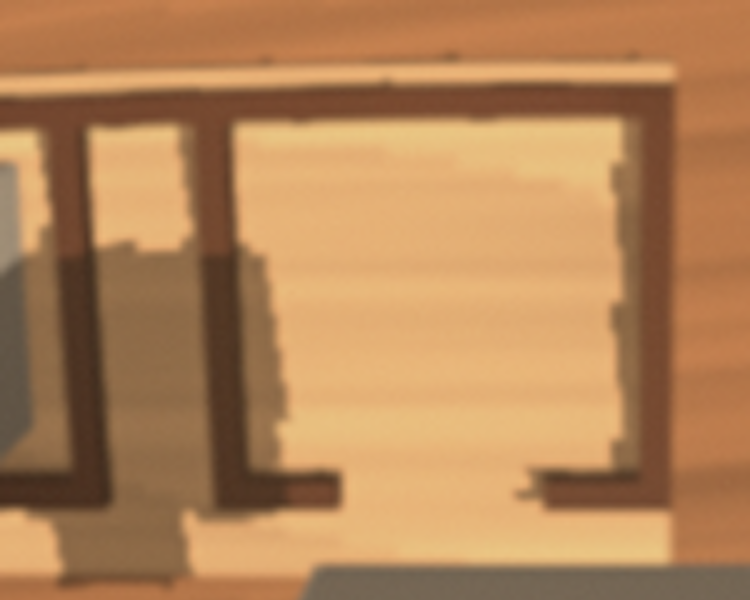

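View pics/w11e.png

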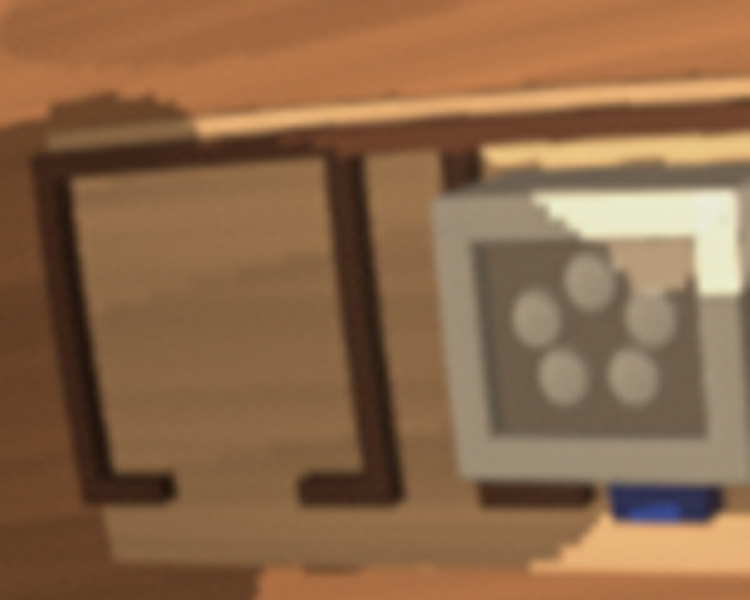

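View pics/w11d.png

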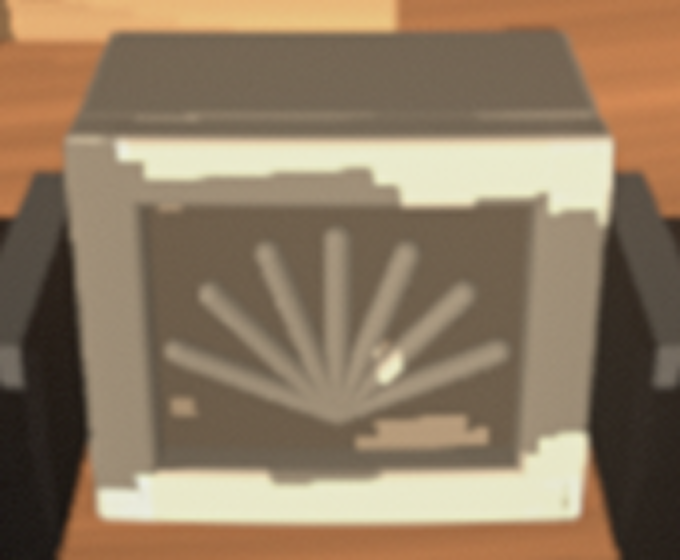

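```bash
python3 - <<'E'
from h import *
from scipy.spatial.transform import Rotation as Ro
Tc=np.load('pics/w11.npy');a,b=.022,.025
f=lambda l,k,o:(np.array(l)+.5)/k-.5+np.array(o)
px=np.r_[f([[673,88],[670,508],[218,508]],5,(195,140)),f([[33,157],[88,503],[402,500]],5,(40,140))]
L=np.array([[.033,-.126,.011],[-.033,-.126,.011],[-.033,-.054,.011],[.033,.126,.011],[-.033,.126,.011],[-.033,.054,.011]])
p,e=fit(lambda P:proj_wrist(Tc,P),L,px,[.648,.028,-.106]);print('tray',p,np.degrees(p[2]),e.round(2))
for n,y in(('L',.09),('R',-.09)):print(n,place(p,[[0,y,.005]]))
M=np.array([[a,b,.03],[a,-b,.03],[-a,-b,.03],[-a,b,.03],[a,b,0],[a,-b,0]])
pm=f([[65,135],[613,138],[583,520],[98,518],[110,35],[565,32]],4,(230,245))
s=read_state()
def pose(q):return M@Ro.from_rotvec(q[3:]).as_matrix().T+q[:3]
r=least_squares(lambda q:(proj_wrist(Tc,pose(q))-pm).ravel(),[*s['tcp_pos'],0,0,-.1]);q=r.x
print('mould',q[:3],np.degrees(q[3:]),np.abs(r.fun).max(),'rel tcp(world)',q[:3]-s['tcp_pos'],s['tcp_pos'])
E
```

```text
tray [ 0.64931595  0.02669082 -0.10426678] -5.974046301502423 [[0.92 0.89]
 [0.75 0.27]
 [0.31 0.24]
 [0.28 0.55]
 [0.51 0.25]
 [1.56 1.34]]
L [[0.65868296 0.11620204 0.005     ]]
R [[ 0.63994893 -0.0628204   0.005     ]]
mould [ 0.61825049 -0.0851011   0.13275212] [ 0.20218161  1.73670197 -5.98102945] 0.9326122957064626 rel tcp(world) [-0.00152006  0.00099872 -0.01013707] [ 0.61977055 -0.08609982  0.14288918]
```

Tray refit agrees with the top view within 1.3 mm, and the mould sits within 2 mm of the TCP. I'll lower it into the right bay.

```bash
python3 - <<'E'
from h import *
go([.6405,-.063,.03],-96)
E
```

```text
t 8.93 tcp [ 0.6198 -0.0861  0.1429] yaw -95.8 | dp [ 0.074 -0.1    0.451] twist 0.0011 q6 1.53
```

Emit:
{"op": "play_rows", "data": {"increments": [{"dp":[0.074,-0.1,0],"twist":0.001,"fingers":-0.4},{"dp":[0.074,-0.1,0.1],"twist":0.001,"fingers":-0.4},{"dp":[0.074,-0.1,0.25],"twist":0.001,"fingers":-0.4},{"dp":[0.074,-0.1,0.35],"twist":0.001,"fingers":-0.4},{"dp":[0.074,-0.1,0.43],"twist":0.001,"fingers":-0.4},{"dp":[0.074,-0.1,0.45],"twist":0.001,"fingers":-0.4},{"dp":[0.074,-0.1,0.45],"twist":0.001,"fingers":-0.4},{"dp":[0.074,-0.1,0.45],"twist":0.001,"fingers":-0.4}]}}

```text
clock: 9.6
tcp_pos: [0.6419, -0.0636, 0.0323]
eef_rot: [[0.994, -0.107, 0.0], [-0.107, -0.994, -0.0], [0.0, 0.0, -1.0]]
wrist_force: [0.1, -0.1, -0.1]
opening: 0.0494
```

```bash
python3 - <<'E'
from h import *
im=viewer.camera('side')[:,:,::-1]
im2=viewer.camera('wrist')[:,:,::-1]
cv2.imwrite('pics/s12.png',np.hstack([cv2.resize(im[190:310,210:330],(400,400)),cv2.resize(im2[150:470,110:510],(400,320)).copy() if 0 else cv2.resize(im2[150:470,150:470],(400,400))]))
go([.6405,-.063,.0135],-96)
E
```

```text
t 9.7 tcp [ 0.6427 -0.0636  0.0334] yaw -96.1 | dp [-0.009 -0.001  0.08 ] twist -0.0007 q6 1.58
```

View pics/s12.png

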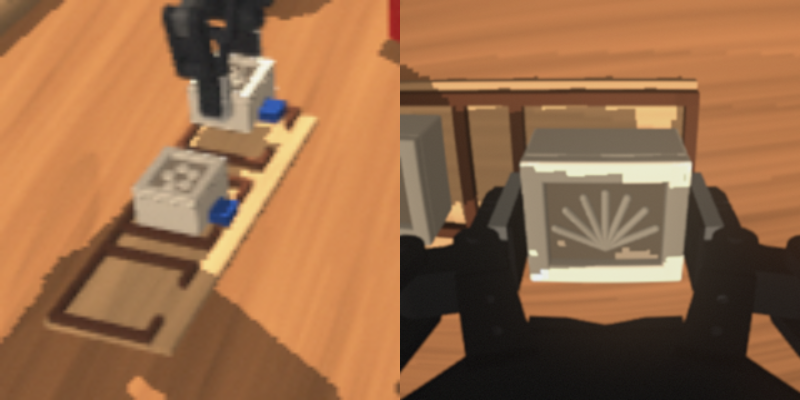

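Aligned over the right bay, with the tab towards the gap. Lower gently.

Emit:
{"op": "play_rows", "data": {"increments": [{"dp":[-0.008,0,0.025],"twist":0,"fingers":-0.4},{"dp":[-0.008,0,0.045],"twist":0,"fingers":-0.4},{"dp":[-0.008,0,0.06],"twist":0,"fingers":-0.4},{"dp":[-0.008,0,0.07],"twist":0,"fingers":-0.4},{"dp":[-0.008,0,0.07],"twist":0,"fingers":-0.4},{"dp":[-0.008,0,0.07],"twist":0,"fingers":-0.4}]}}

```text
clock: 10.2
tcp_pos: [0.6395, -0.063, 0.014]
eef_rot: [[0.994, -0.107, -0.0], [-0.107, -0.994, 0.0], [-0.0, 0.0, -1.0]]
wrist_force: [0.3, 0.1, -1.6]
opening: 0.0493
```

```bash
python3 - <<'E'
from h import *
im=viewer.camera('side')[:,:,::-1]
im2=viewer.camera('wrist')[:,:,::-1]
cv2.imwrite('pics/s13.png',np.hstack([cv2.resize(im[190:310,210:330],(400,400)),cv2.resize(im2[150:470,150:470],(400,400))]))
s=read_state();print(s['wrist_force'])
go([.6405,-.063,.0135],-96)
E
```

```text
[ 0.2228052  -0.05304212 -1.40461812]
t 10.3 tcp [ 0.6397 -0.063   0.0144] yaw -96.1 | dp [ 0.003 -0.     0.003] twist -0.0008 q6 1.58
```

View pics/s13.png

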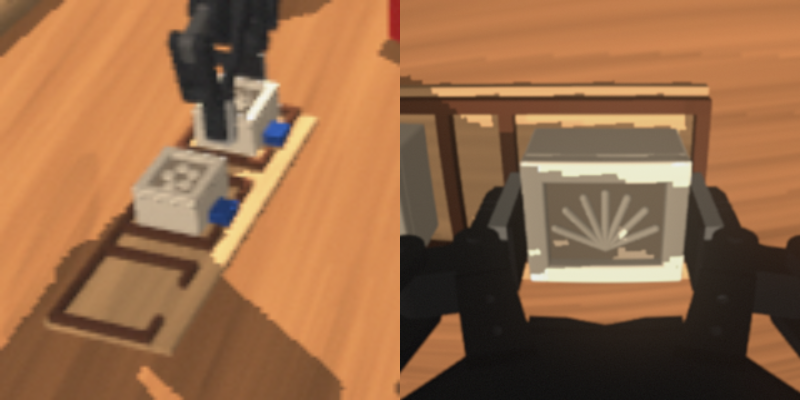

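No contact yet; a few mm more.

Emit:
{"op": "play_rows", "data": {"increments": [{"dp":[0,0,0.006],"twist":0,"fingers":-0.4},{"dp":[0,0,0.01],"twist":0,"fingers":-0.4},{"dp":[0,0,0.01],"twist":0,"fingers":-0.4}]}}

```text
clock: 10.55
tcp_pos: [0.64, -0.0631, 0.0128]
eef_rot: [[0.994, -0.107, 0.001], [-0.107, -0.994, -0.0], [0.001, 0.0, -1.0]]
wrist_force: [-3.6, 0.9, 8.2]
opening: 0.0489
```

Contact at 8 N: seated. Release partly, then rise straight up.

Emit:
{"op": "play_rows", "data": {"increments": [{"dp":[0,0,0],"twist":0,"fingers":0.3},{"dp":[0,0,0],"twist":0,"fingers":0.55},{"dp":[0,0,0],"twist":0,"fingers":0.55},{"dp":[0,0,0],"twist":0,"fingers":0.55},{"dp":[0,0,-0.05],"twist":0,"fingers":0.55},{"dp":[0,0,-0.15],"twist":0,"fingers":0.55},{"dp":[0,0,-0.3],"twist":0,"fingers":0.55},{"dp":[0,0,-0.45],"twist":0,"fingers":0.55},{"dp":[0,0,-0.5],"twist":0,"fingers":1},{"dp":[0,0,-0.5],"twist":0,"fingers":1}]}}

```text
clock: 11.38
tcp_pos: [0.6424, -0.0633, 0.142]
eef_rot: [[0.994, -0.107, 0.008], [-0.107, -0.994, -0.001], [0.008, -0.0, -1.0]]
wrist_force: [0.1, 0.4, -0.6]
opening: 0.0851
```

```bash
python3 - <<'E'
from h import *
s=read_state();Tc=wrist_pose(s);np.save('pics/w14.npy',Tc)
im2=viewer.camera('wrist')[:,:,::-1]
im=viewer.camera('side')[:,:,::-1]
cv2.imwrite('pics/w14.png',im2)
cv2.imwrite('pics/s14.png',np.hstack([cv2.resize(im[190:310,210:330],(400,400)),cv2.resize(im2,(400,400))]))
# leaf: mould y yaw -36.6+90=53.4 -> -126.6
go([.45,.132,.14],-126.6)
E
```

```text
t 11.48 tcp [ 0.6397 -0.0631  0.1375] yaw -96.1 | dp [-0.838 -0.695 -0.011] twist 0.1692 q6 1.58
```

View pics/s14.png

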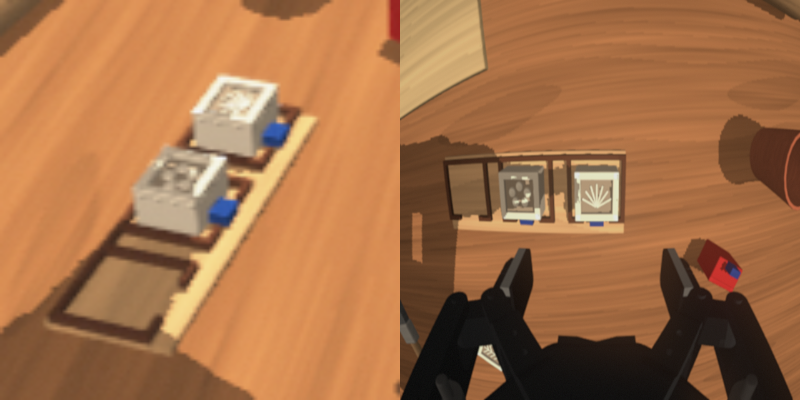

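Shell is seated in the right bay, tab through the gap. Now the leaf.

Emit:
{"op": "play_rows", "data": {"increments": [{"dp":[-0.1,-0.08,-0.02],"twist":0.03,"fingers":1},{"dp":[-0.25,-0.2,-0.02],"twist":0.06,"fingers":1},{"dp":[-0.4,-0.33,-0.02],"twist":0.1,"fingers":1},{"dp":[-0.55,-0.46,-0.02],"twist":0.14,"fingers":1},{"dp":[-0.7,-0.58,-0.02],"twist":0.169,"fingers":1},{"dp":[-0.838,-0.695,-0.02],"twist":0.169,"fingers":1},{"dp":[-0.838,-0.695,-0.02],"twist":0.169,"fingers":1},{"dp":[-0.838,-0.695,-0.02],"twist":0.169,"fingers":1},{"dp":[-0.838,-0.695,-0.02],"twist":0.169,"fingers":1},{"dp":[-0.838,-0.695,-0.02],"twist":0.169,"fingers":1}]}}

```text
clock: 12.32
tcp_pos: [0.4498, 0.132, 0.141]
eef_rot: [[0.804, -0.595, -0.001], [-0.595, -0.804, -0.001], [-0.0, 0.001, -1.0]]
wrist_force: [0.8, 0.0, -0.6]
opening: 0.0852
```

```bash
python3 - <<'E'
from h import *
s=read_state();Tc=wrist_pose(s);np.save('pics/w15.npy',Tc)
im2=viewer.camera('wrist')[:,:,::-1].copy()
print(s['qvel'].round(3))
a,b=.022,.025
L=np.array([[a,b,.03],[a,-b,.03],[-a,-b,.03],[-a,b,.03],[a,b,0],[a,-b,0]])
print(proj_wrist(Tc,place([.4496,.1323,-.6392],L)).round(1))
cv2.imwrite('pics/w15.png',im2)
cv2.imwrite('pics/w15c.png',cv2.resize(im2[240:390,230:410],(720,600),interpolation=cv2.INTER_CUBIC))
go([.4496,.1323,.006],-126.6)
E
```

```text
[-0.023  0.004 -0.018  0.     0.001  0.001]
[[278.7 200.5]
 [350.1 200.6]
 [348.3 259.4]
 [280.3 259.2]
 [282.3 192.3]
 [346.5 192.5]]
t 12.37 tcp [0.4503 0.1317 0.1412] yaw -126.6 | dp [-0.003 -0.001  0.541] twist 0.0002 q6 2.49
```

View pics/w15.png

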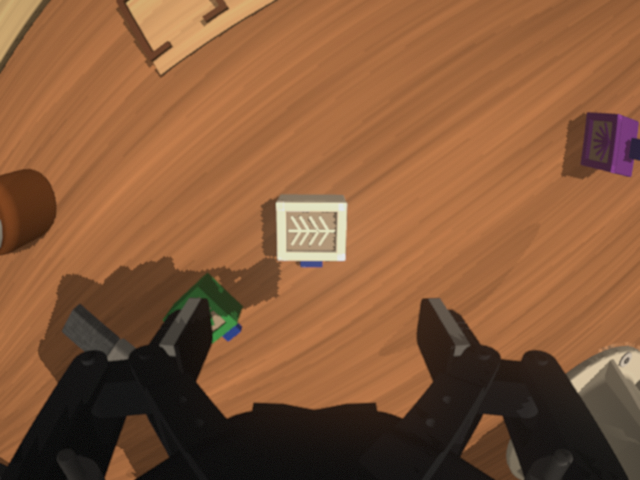

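View pics/w15c.png

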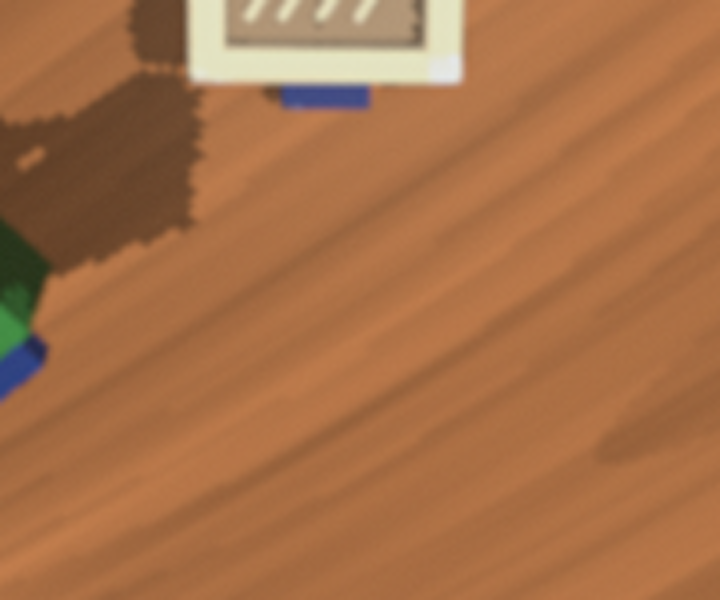

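The leaf's top face is at (278–347, 203–261), within 2 px (1.5 mm) of the prediction, and the fingers clear the green block. Descend and grip.

Emit:
{"op": "play_rows", "data": {"grip_force": 40, "increments": [{"dp":[-0.007,-0.004,0.15],"twist":0,"fingers":1},{"dp":[-0.007,-0.004,0.3],"twist":0,"fingers":1},{"dp":[-0.007,-0.004,0.4],"twist":0,"fingers":1},{"dp":[-0.007,-0.004,0.48],"twist":0,"fingers":1},{"dp":[-0.007,-0.004,0.535],"twist":0,"fingers":1},{"dp":[-0.007,-0.004,0.535],"twist":0,"fingers":1},{"dp":[-0.007,-0.004,0.535],"twist":0,"fingers":0.3},{"dp":[-0.007,-0.004,0.535],"twist":0,"fingers":0},{"dp":[-0.007,-0.004,0.535],"twist":0,"fingers":-0.2},{"dp":[-0.007,-0.004,0.535],"twist":0,"fingers":-0.4},{"dp":[-0.007,-0.004,0.535],"twist":0,"fingers":-0.4},{"dp":[-0.007,-0.004,0.535],"twist":0,"fingers":-0.4}]}}

```text
clock: 13.37
tcp_pos: [0.4501, 0.134, 0.0091]
eef_rot: [[0.803, -0.596, 0.002], [-0.596, -0.803, 0.0], [0.002, -0.002, -1.0]]
wrist_force: [-0.7, -3.2, 6.6]
opening: 0.0491
```

Emit:
{"op": "play_rows", "data": {"increments": [{"dp":[0,0,-0.05],"twist":0,"fingers":-0.4},{"dp":[0,0,-0.15],"twist":0,"fingers":-0.4},{"dp":[0,0,-0.3],"twist":0,"fingers":-0.4},{"dp":[0,0,-0.45],"twist":0,"fingers":-0.4},{"dp":[0,0,-0.5],"twist":0,"fingers":-0.4},{"dp":[0,0,-0.5],"twist":0,"fingers":-0.4}]}}

```text
clock: 13.87
tcp_pos: [0.4515, 0.1348, 0.137]
eef_rot: [[0.803, -0.596, 0.007], [-0.596, -0.803, 0.002], [0.004, -0.006, -1.0]]
wrist_force: [0.4, 0.5, -1.1]
opening: 0.0493
```

```bash
python3 - <<'E'
from h import *
go([.645,.10,.14],-96)
E
```

```text
t 13.87 tcp [0.4515 0.1348 0.137 ] yaw -126.6 | dp [ 0.704 -0.349 -0.007] twist -0.1698 q6 2.5
```

Emit:
{"op": "play_rows", "data": {"increments": [{"dp":[0.1,-0.05,-0.02],"twist":-0.03,"fingers":-0.4},{"dp":[0.22,-0.11,-0.02],"twist":-0.06,"fingers":-0.4},{"dp":[0.36,-0.18,-0.02],"twist":-0.1,"fingers":-0.4},{"dp":[0.5,-0.25,-0.02],"twist":-0.14,"fingers":-0.4},{"dp":[0.64,-0.31,-0.02],"twist":-0.17,"fingers":-0.4},{"dp":[0.7,-0.35,-0.02],"twist":-0.17,"fingers":-0.4},{"dp":[0.7,-0.35,-0.02],"twist":-0.17,"fingers":-0.4},{"dp":[0.7,-0.35,-0.02],"twist":-0.17,"fingers":-0.4},{"dp":[0.7,-0.35,-0.02],"twist":-0.17,"fingers":-0.4}]}}

```text
clock: 14.62
tcp_pos: [0.6402, 0.1, 0.1367]
eef_rot: [[0.995, -0.104, -0.003], [-0.104, -0.995, -0.0], [-0.003, 0.001, -1.0]]
wrist_force: [0.2, 0.0, -0.9]
opening: 0.0489
```

```bash
python3 - <<'E'
from h import *
s=read_state();Tc=wrist_pose(s);np.save('pics/w16.npy',Tc)
im2=viewer.camera('wrist')[:,:,::-1].copy()
cv2.imwrite('pics/w16.png',im2)
cv2.imwrite('pics/w16c.png',cv2.resize(im2[140:390,220:420],(480,600),interpolation=cv2.INTER_CUBIC))
go([.6581,.1168,.03],-96)
E
```

```text
t 14.67 tcp [0.6401 0.1001 0.1371] yaw -96.0 | dp [ 0.066 -0.074  0.428] twist 0.0002 q6 1.83
```

View pics/w16.png

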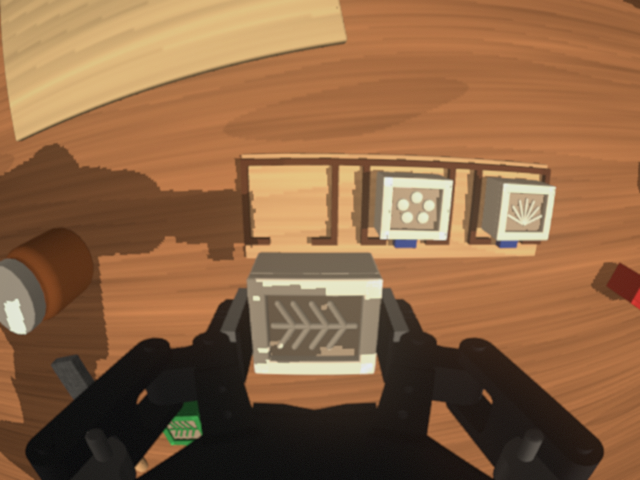

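View pics/w16c.png

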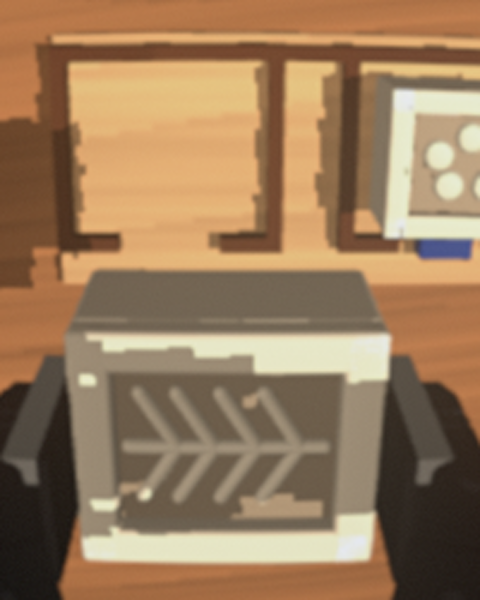

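```bash
python3 - <<'E'
from h import *
from scipy.spatial.transform import Rotation as Ro
Tc=np.load('pics/w16.npy');a,b=.022,.025
f=lambda l:(np.array(l)+.5)/2.4-.5+np.array([220,140])
L=np.array([[.033,.036,.011],[-.033,.036,.011],[-.033,-.036,.011]])
p,e=fit(lambda P:proj_wrist(Tc,P),L,f([[40,45],[55,248],[282,250]]),[.658,.117,-.105]);print('bayL',p,np.degrees(p[2]),e.round(2))
M=np.array([[a,b,.03],[a,-b,.03],[-a,-b,.03],[-a,b,.03],[a,b,0],[a,-b,0]])
pm=f([[66,335],[390,335],[372,560],[84,558],[95,272],[362,272]])
s=read_state()
r=least_squares(lambda q:(proj_wrist(Tc,M@Ro.from_rotvec(q[3:]).as_matrix().T+q[:3])-pm).ravel(),[*s['tcp_pos'],0,0,-.1]);q=r.x
print('mould',np.degrees(q[3:]),np.abs(r.fun).max(),'rel',q[:3]-s['tcp_pos'])
E
```

```text
bayL [ 0.65996163  0.11786223 -0.09125086] -5.2282893065488185 [[0.96 0.02]
 [0.05 0.92]
 [1.18 0.95]]
mould [-0.27302976  1.14117822 -5.92364707] 0.9992705495042742 rel [-0.00241376 -0.00015826 -0.01215204]
```

Emit:
{"op": "play_rows", "data": {"increments": [{"dp":[0.076,-0.074,0],"twist":0,"fingers":-0.4},{"dp":[0.076,-0.074,0.1],"twist":0,"fingers":-0.4},{"dp":[0.076,-0.074,0.25],"twist":0,"fingers":-0.4},{"dp":[0.076,-0.074,0.35],"twist":0,"fingers":-0.4},{"dp":[0.076,-0.074,0.42],"twist":0,"fingers":-0.4},{"dp":[0.076,-0.074,0.43],"twist":0,"fingers":-0.4},{"dp":[0.076,-0.074,0.43],"twist":0,"fingers":-0.4},{"dp":[0.076,-0.074,0.43],"twist":0,"fingers":-0.4}]}}

```text
clock: 15.33
tcp_pos: [0.6628, 0.1167, 0.0317]
eef_rot: [[0.995, -0.104, 0.001], [-0.104, -0.995, 0.0], [0.001, -0.0, -1.0]]
wrist_force: [0.3, -0.0, -0.9]
opening: 0.049
```

```bash
python3 - <<'E'
from h import *
im=viewer.camera('side')[:,:,::-1]
im2=viewer.camera('wrist')[:,:,::-1]
cv2.imwrite('pics/s17.png',np.hstack([cv2.resize(im[190:310,210:330],(400,400)),cv2.resize(im2[150:470,150:470],(400,400))]))
go([.6605,.117,.0135],-96)
E
```

```text
t 15.43 tcp [0.6636 0.1168 0.0325] yaw -96.0 | dp [-0.013  0.001  0.076] twist 0.0002 q6 1.85
```

View pics/s17.png

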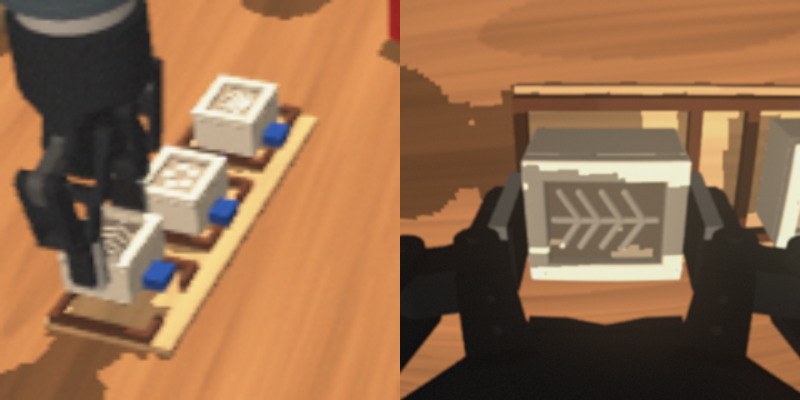

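Aligned over the left bay. Lowering.

Emit:
{"op": "play_rows", "data": {"increments": [{"dp":[-0.012,0,0.025],"twist":0,"fingers":-0.4},{"dp":[-0.012,0,0.045],"twist":0,"fingers":-0.4},{"dp":[-0.012,0,0.06],"twist":0,"fingers":-0.4},{"dp":[-0.012,0,0.07],"twist":0,"fingers":-0.4},{"dp":[-0.012,0,0.074],"twist":0,"fingers":-0.4},{"dp":[-0.012,0,0.074],"twist":0,"fingers":-0.4}]}}

```text
clock: 15.93
tcp_pos: [0.6593, 0.1167, 0.0142]
eef_rot: [[0.995, -0.104, -0.001], [-0.104, -0.995, -0.0], [-0.001, 0.0, -1.0]]
wrist_force: [-10.3, -1.8, 22.3]
opening: 0.0493
```

```bash
python3 - <<'E'
from h import *
im=viewer.camera('side')[:,:,::-1]
im2=viewer.camera('wrist')[:,:,::-1]
cv2.imwrite('pics/s18.png',np.hstack([cv2.resize(im[230:310,210:290],(400,400)),cv2.resize(im2[150:470,150:470],(400,400))]))
print(read_state()['wrist_force'])
E
```

```text
[-9.51042556 -1.3909348  23.25068045]
```

View pics/s18.png

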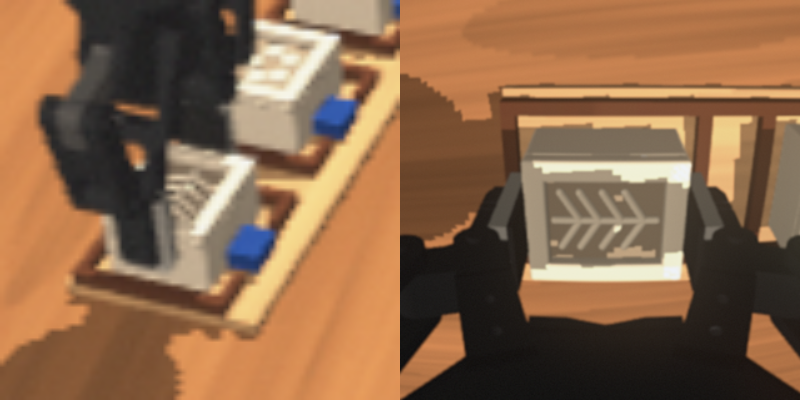

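It's inside the walls and on the floor. I'll ease off 1 mm, release and rise.

Emit:
{"op": "play_rows", "data": {"increments": [{"dp":[0,0,-0.006],"twist":0,"fingers":-0.4},{"dp":[0,0,-0.006],"twist":0,"fingers":0.3},{"dp":[0,0,-0.006],"twist":0,"fingers":0.55},{"dp":[0,0,-0.006],"twist":0,"fingers":0.55},{"dp":[0,0,-0.006],"twist":0,"fingers":0.55},{"dp":[0,0,-0.05],"twist":0,"fingers":0.55},{"dp":[0,0,-0.15],"twist":0,"fingers":0.55},{"dp":[0,0,-0.3],"twist":0,"fingers":0.55},{"dp":[0,0,-0.45],"twist":0,"fingers":0.55},{"dp":[0,0,-0.5],"twist":0,"fingers":0.55}]}}

```text
clock: 16.87
tcp_pos: [0.6624, 0.1172, 0.1434]
eef_rot: [[0.995, -0.104, 0.007], [-0.104, -0.995, 0.001], [0.007, -0.002, -1.0]]
wrist_force: [1.6, 0.2, 0.7]
opening: 0.0664
```

Emit:
{"op": "play_rows", "data": {"increments": [{"dp":[-0.1,0,-0.1],"twist":0,"fingers":0.55},{"dp":[-0.2,0.2,-0.1],"twist":0,"fingers":0.55},{"dp":[-0.3,0.35,-0.1],"twist":0,"fingers":0.55},{"dp":[-0.4,0.35,-0.1],"twist":0,"fingers":0.55},{"dp":[-0.4,0.35,-0.1],"twist":0,"fingers":0.55},{"dp":[-0.4,0.35,-0.1],"twist":0,"fingers":0.55}]}}

```text
clock: 17.37
tcp_pos: [0.5495, 0.0394, 0.1626]
eef_rot: [[0.994, -0.105, -0.0], [-0.105, -0.994, 0.0], [-0.0, -0.0, -1.0]]
wrist_force: [1.3, -0.6, 0.4]
opening: 0.0664
```

```bash
python3 - <<'E'
from h import *
s=read_state();Tc=wrist_pose(s);np.save('pics/w19.npy',Tc)
im2=viewer.camera('wrist')[:,:,::-1]
im=viewer.camera('side')[:,:,::-1]
cv2.imwrite('pics/w19.png',im2);cv2.imwrite('pics/s19.png',im)
cv2.imwrite('pics/w19c.png',cv2.resize(im2[130:290,200:440],(800,533),interpolation=cv2.INTER_CUBIC))
cv2.imwrite('pics/s19c.png',cv2.resize(im[200:310,210:330],(600,550),interpolation=cv2.INTER_CUBIC))
print(s['tcp_pos'],s['clock'])
E
```

```text
[0.54951661 0.03938275 0.16260586] 17.3667
```

View pics/w19.png

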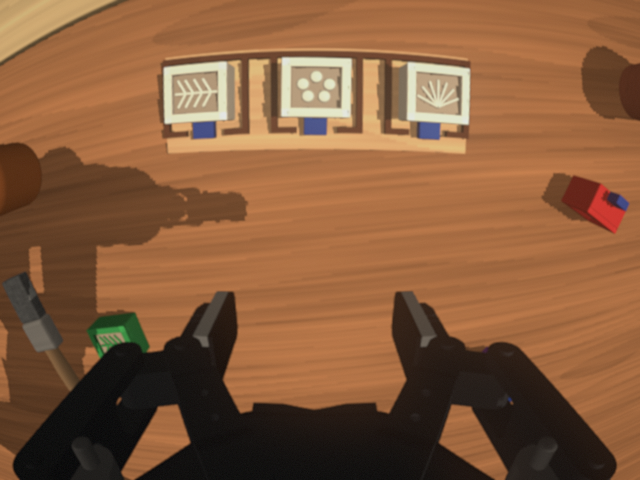

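View pics/s19c.png

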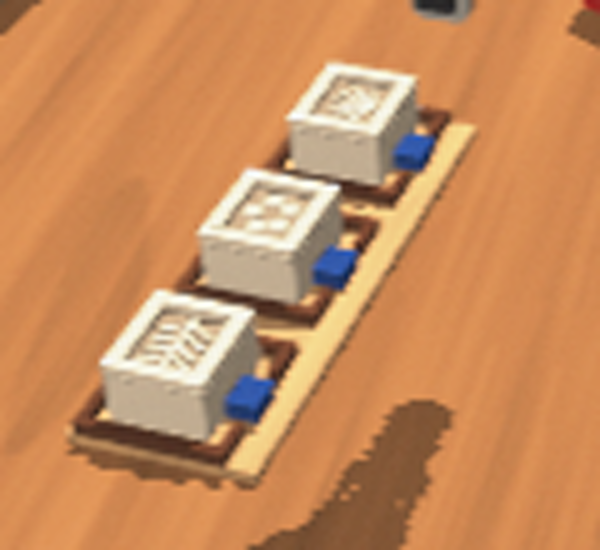

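View pics/s19.png

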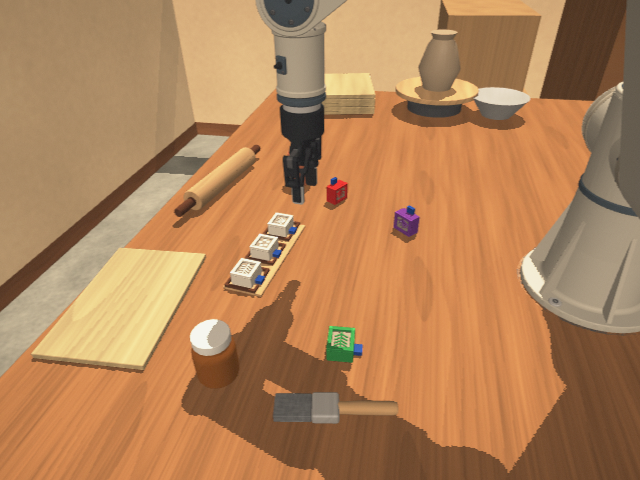

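All three moulds look level and inside their walls: leaf tab at (204,130), rose (315,126), shell (429,130), all through the gaps. With ±6 mm of play inside a bay, every limit is met. The jar, brush and coloured blocks have not moved since the first picture. Handing in.

```bash
python3 - <<'E'
from h import *
s=read_state();print(s['clock'],s['wrist_force'].round(1));print(order.sign_off())
E
```

```text
17.4667 [ 0.6 -0.6 -0.4]
the job is handed in; nothing more can be done
None
```

The leaf mould is in the left bay and the shell mould in the right, both carved face up with the blue tab out through the gap. The job was handed in at about 17.5 s with the gripper well clear; the hand-in gives no verdict.

- **Shell:** My first push slid it about 30 mm and the fingers rode up onto its top, pressing with about 23 N. I backed off and pushed again from low on the face, moving up and forward, and it tipped onto its back. I then gripped it and lowered it until it touched the floor at about 8 N.
- **Leaf:** I gripped it, turned it about 30° and lowered it. It met the tray floor harder than I meant, at about 23 N, so I eased off 1 mm before letting go.
- **Last checks:** The final wrist and side pictures show all three moulds level inside their walls. I judged that by eye and did not fit their final positions. The rose is still seated, and the jar, brush and coloured blocks look where they started. The arm hid the cup in the last side picture and only its edge showed in the wrist picture, but nothing came near it.
- **Disagreement:** The tray position from the top and wrist cameras differed by about 1–2 mm, well inside the play in the bays.

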